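# Fish the filler cap out of the deep tin and lock it on the neck

### The arm

A 6-joint arm with a two-finger parallel gripper is mounted at the origin on the work surface. World frame = base frame: x ahead of the robot, y to its left, z up, the work surface at z = 0. Lengths are in mm, angles in rad, forces in N, time in s.
With the tool pointing down it reaches from about 275 to 825 mm from the base axis. Payload 5.2 kg.
Tool frame: the origin (TCP) lies at the very end of the fingers, on their centre line; the grasp point (between the pads) lies 19 mm behind it; z points along the fingers, x is the direction in which the jaws open and shut, and the axes are right-handed (so a half turn about z gives the same grasp; the last joint's range is limited). The gripper opens to 93 mm and grips with 3 to 60 N. Pads are 15 mm wide; open, the fingers measure 128 mm over their backs; the gripper's body (75 mm by 188 mm) begins 65 mm behind the grasp point.
Start: joints at [0.956, 0.259, 1.535, -0, 1.348, -0.203], TCP at [220.122, 504.035, 218.653] pointing down, gripper open.
Joint ranges: [-3.14, 3.14], [-0.91, 2.08], [0.19, 2.58], [-1.22, 4.36], [0.22, 2.71], [-3.12, 3.12]. Speed limits (rad/s): [2.57, 2.57, 3.14, 3.14, 3.14, 3.14].

### API

Orientations are given as a rotation vector (axis times angle).
In Python, from cell import env gives the robot as it stands.
- The arm moves only by the tool drive_tool, never from a script. Its argument "series" is a list of rows, each a list of 2 entries, a list of its own where there are three numbers: the shift along the tool's x, y, z in cm, then the turn about the tool's z in degrees. In form: [[[dx, dy, dz], roll], ...]. A call has 1 to 5 rows; each row is the pose to reach, as a shift and turn from the pose commanded when the call began, along the tool's axes at that moment; what a row does not reach only later rows make up. A row lasts 1/12 s, in which the tool goes at most 41.7 mm and 7.16 degrees, less where a joint would pass 70% of its speed; a pose out of reach is approached as far as the arm can. A call with a gripper value outside its range is refused whole. "gripper" is the finger opening in cm, from 0 to 9.3, set as the call begins (left out, the last holds). The fingers move at their own pace and stop on an object; "squeeze" is the grip in N (left out, the last holds). Time passes only in rows, so rows that repeat a pose let the fingers close. It gives the time, the measured TCP pose, the force and the opening at its end, in the units of the state.
- env.get_obs(): the state, without advancing time (a new reading comes with each control period).
- env.snapshot(name): name is "side" or "top"; returns the picture (400x640x3 uint8, blue, green, red); there is no depth.
- env.camera_params(name): a dict with "vertical_fov" (degrees; the focal length in pixels is half the picture's height over the tangent of half this angle, whatever the lens; pixels are square), "cx", "cy" (the principal point, pixels), "dist" ([k1, k2, p1, p2, k3] as OpenCV has them; the pictures are not rectified), "rvec" (rotation vector, rad) and "tvec" (3), from world to camera coordinates, as OpenCV has them. Camera axes: x right, y down, z forward; pixel columns grow to the right and rows downward; lengths in mm; the calibration is good to about 2 mm. A picture is of the moment at which its call begins. camera_params takes no time and is no camera call.
- env.job_done(): hands the job in, once; it reports no verdict.
Trained networks look in the newest picture that a camera, given by its name, has taken for a name from the list of things; names that differ only in an ending like _2 or _b are one class to them, and where a whole thing is asked for, a point or a joint stands for the part that bears it (a point fixed in the world has none). Each returns a list of dicts, best first, with "p" (0 to 1); they miss things now and then, are a little off and sometimes report something else, mostly with a low value. They report only what shows in the picture. A call takes as long as a camera call.
- env.recognise(query, camera): "rect" ([left, top, right, bottom] in pixels, round what is visible of it).
- env.masks_of(query, camera): "mask" (400x640 bool, what is visible of it) and "rect" ([left, top, right, bottom] in pixels, round what is visible of it).
The state is a dict: "clock": time; "joint_pos": joint angles; "qvel": joint speeds; "joint_torque": joint torques, N m; "tool_pos": TCP position; "tcp_rot": TCP orientation; "ft_force": force on the tool from outside, world axes, zero at the start; "moment": the same for the moment, N m; "width": opening from 0.0 (shut) to 1.0 (fully open).
Only numpy, scipy, OpenCV 4.12 (cv2) and the standard library are available. Lean on these libraries where they do the work, as an engineer would, in place of code of your own. Each camera call takes 0.05 s, during which the arm holds its last target.

### The job

First pull the grey dust plug out of the valve cover's filler neck and leave it in the shallow tray. Then fish the black filler cap out of the bottom of the deep tin it fell into, put it on the filler neck and turn it clockwise until it is fully home, then let go. Do not knock over or push the three tins about.

Things in the scene. Friction and masses are not known exactly. Their poses are not given: they have to be found in the camera images.
- cover: Fixed aluminium valve cover. Origin on the bench right below the neck's axis, z up. Box-shaped, 150 mm wide along x, 330 mm long along y (from 65 mm at the neck's -y side to 265 mm at its +y side), top 74 mm above the bench; foot flange 190 x 360 mm, 12 mm high; bolt heads and low ribs. The neck stands near its -y end.
- neck_rim (a point): Centre of the upper rim of the filler neck, 105 mm above the bench; axes as the cover's (x across the cover, z up). The neck is an aluminium tube, outer diameter 41, inner 33 mm, standing 30 mm above the cover. The plug stands in it at first; the cap goes over it.
- neck_lugs (a point): On the neck's axis, 10 mm below the rim, axes as neck_rim: the level of the underside of two lugs outside the neck at +x and -x, 5 mm thick, out to radius 27.5 mm. Seen from above each spans 22 degrees anticlockwise and 30 clockwise of the x axis. A stop block under each lug's clockwise end, 12 mm down, halts the cap.
- plug: Loose grey plastic dust plug standing in the neck: stem 28 mm diameter and 12 mm long, on it a flange of 44 mm diameter and 5 mm thickness that rests on the rim, on it a round knob of 22 mm diameter and 33 mm height. 50 mm high over all, about 40 g. Origin at the centre of the stem's underside, z up along the knob
- tray_in (a point): Centre of the inner floor (4 mm above the bench) of the dark steel tray, 130 x 130 mm outside, inside 122 x 122 mm, walls 25 mm high, fixed; axes along its sides
- cap: Loose black plastic filler cap, 55 to 115 g, right way up on the floor of tin_a: a round cup, mouth down, 70 mm outside diameter, 22 mm high, with an upright grip bar on it. Origin at the centre of its lower rim, z up, x along the bar. Bore 61 mm, 16 mm deep; two inward lugs at the lower rim at +x and -x, 4 mm high, each 20 degrees either side of x, in to radius 23.5 mm.
- cap_bar (a point): Centre of the top of the cap's grip bar, 56 mm above the cap's origin, axes as the cap's. The bar is straight, 50 mm long along x, 14 mm wide along y, and rises 34 mm above the cup's flat top. In the tin its top lies 38 mm below the tin's rim.
- cap_mouth (a point): Centre of the cap's lower rim. Put on the neck with the bar within about 45 degrees of the neck's x, the lugs ride on the neck's lugs, this point 5 mm below the neck's rim. Turned back (anticlockwise) past that it drops to 16 mm below. Clockwise then, little friction, until the stops: home, the bar along the neck's x, straight across the cover. Alike after half a turn; 3 mm play.
- tin_a: The steel tin with the cap in it: open round tin, 90 mm outside and 84 mm inside diameter, 98 mm high, floor 4 mm thick, loose, about 0.7 kg, upright on the bench. Origin at the centre of its underside. The three tins look alike and can swap places; only this one holds the cap
- tin_b: A tin like tin_a, with a steel socket (30 mm diameter, 60 mm high) standing in it; to be left alone
- tin_c: A tin like tin_a, with a steel bearing ring (52 mm diameter, 16 mm high) lying in it; to be left alone

How it is judged (in metres and radians):
On the way, in this order (a step that is already met when the one before it is completed fails the run):
1. the dust plug is in the tray (x of plug in the frame of tray_in between -0.061 and 0.061 m and y of plug in the frame of tray_in between -0.061 and 0.061 m and height (world z) of plug below 0.035 m), for 0.1 s.
2. the cap is lifted clear of the tin (height (world z) of cap above 0.085 m and angle between tin_a's own z axis and vertical below 0.2 rad), for 0.1 s.
3. the cap has dropped over the lugs of the neck (horizontal distance between cap and neck_rim below 0.005 m and z of cap in the frame of neck_rim below -0.0125 m), for 0.1 s.
At the end, for the whole second after the job is handed in: Cap released at rest on the neck: level within 4 degrees, centred within 5 mm, origin 13.5 to 18.5 mm below the rim, bar within 10 degrees of the neck's x. Plug at rest in the tray (origin inside its walls, lower than 35 mm). All three tins upright (all of step 1 and horizontal distance between cap and neck_rim below 0.005 m and z of cap in the frame of neck_rim between -0.0185 and -0.0135 m and angle between cap's own z axis and vertical below 0.07 rad and angle between the x axis of cap and the x axis of neck_rim, either way round below 0.17 rad and linear speed of cap below 0.02 m/s and linear speed of plug below 0.05 m/s and angle between each of tin_a, tin_b, tin_c's own z axis and vertical below 0.05 rad); the robot touches nothing.
It fails at once if a tin is tipped over or tipped out (angle between any of tin_a, tin_b, tin_c's own z axis and vertical above 0.5 rad).
It fails at once if a tin is pushed more than 40 mm from its place (distance of any of tin_a, tin_b, tin_c from where it was at the start of the episode above 0.04 m).
It also fails if it takes over 61 s, if anything falls off the work surface, if the arm or the gripper's body presses on something with over 40 N, if the wrist force passes 120 N, or if a joint passes its speed limit or range.

## Working session

There is one attempt and no reset: what is moved stays moved. The work goes in short steps, Python scripts to look and compute and a tool call to move; the robot and the scene stay as the last step left them, time stands still between calls to the robot, and variables do not carry over. Pictures are saved under pics/ and viewed, and the job is handed in when it is done.

Besides the shell and the picture viewer there is one more tool, called after "Emit:" by a JSON object that holds its "op" and its "data", one argument or row to a line. drive_tool: Moves the arm, as the interface text tells. Its arguments: {"type":"object","properties":{"series":{"type":"array"},"gripper":{"type":"number"},"squeeze":{"type":"number"}},"required":["series"]}

```bash
ls; mkdir -p pics; python3 - <<'E'
from cell import env
import cv2
o=env.get_obs();print(o)
for n in("side","top"):
    print(n,env.camera_params(n)); cv2.imwrite(f"pics/{n}0.png",env.snapshot(n))
E
```

```text
pics
{'clock': 0.0, 'joint_pos': array([ 9.56184945e-01,  2.59319002e-01,  1.53605793e+00,  4.27289846e-05,
        1.34795015e+00, -2.02783523e-01]), 'qvel': array([-0.00052137, -0.0029303 , -0.00049545,  0.00092858,  0.00037943,
       -0.00015328]), 'joint_torque': array([ 8.32485439e-04, -4.37308466e+01, -2.83999461e+01,  7.19517027e-02,
        4.13480157e-02, -1.22528500e-04]), 'tool_pos': array([219.80897699, 503.6039092 , 217.84068905]), 'tcp_rot': array([ 2.62821839e+00,  1.71997122e+00, -2.55699288e-03]), 'ft_force': array([ 1.22439033, -0.20704619,  0.4953435 ]), 'moment': array([-0.01323784,  0.00242783, -0.00053369]), 'width': 0.997532037520901}
side {'vertical_fov': 46.79193939639086, 'cx': 317.140471234853, 'cy': 200.31958677075949, 'dist': array([0.04309774, 0.        , 0.        , 0.        , 0.        ]), 'rvec': array([ 2.35044572, -0.64790611,  0.22242383]), 'tvec': array([-480.41971977,  214.01744337,  839.98665244])}
top {'vertical_fov': 42.29053978975261, 'cx': 325.97477578366784, 'cy': 192.33917132839036, 'dist': array([-0.02092638,  0.        ,  0.        ,  0.        ,  0.        ]), 'rvec': array([ 2.01658641, -2.2132019 ,  0.22718676]), 'tvec': array([ -19.53790248,  547.61421457, 1106.96754405])}
```

View pics/side0.png

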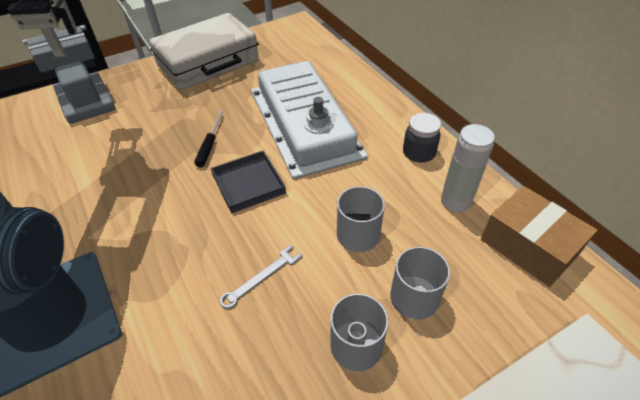

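View pics/top0.png

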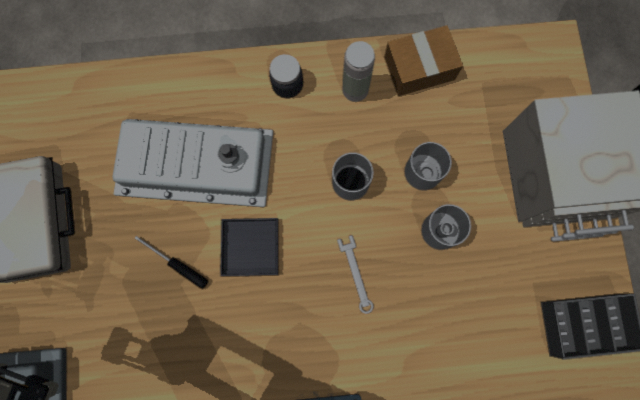

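```bash
cat > h.py <<'E'
import numpy as np,cv2
from scipy.spatial.transform import Rotation as R
from cell import env
def cam(n):
    p=env.camera_params(n);f=200/np.tan(np.radians(p["vertical_fov"])/2)
    K=np.array([[f,0,p["cx"]],[0,f,p["cy"]],[0,0,1.]])
    return K,np.array(p["dist"]),np.array(p["rvec"],float),np.array(p["tvec"],float)
def proj(n,P):
    K,d,r,t=cam(n);return cv2.projectPoints(np.array(P,float).reshape(-1,3),r,t,K,d)[0].reshape(-1,2)
def ray(n,uv):
    K,d,r,t=cam(n);u=cv2.undistortPoints(np.array(uv,float).reshape(-1,1,2),K,d).reshape(-1,2)
    M=cv2.Rodrigues(r)[0];D=np.c_[u,np.ones(len(u))]@M;return -M.T@t,D
def atz(n,uv,z):
    C,D=ray(n,uv);return C+D*((z-C[2])/D[:,2])[:,None]
def tri(a,b):
    # a,b pixel in side, top
    C1,D1=ray("side",a);C2,D2=ray("top",b);D1=D1[0]/np.linalg.norm(D1);D2=D2[0]/np.linalg.norm(D2)
    s=np.linalg.lstsq(np.c_[D1,-D2],C2-C1,rcond=None)[0];p=C1+s[0]*D1;q=C2+s[1]*D2
    return (p+q)/2,np.linalg.norm(p-q)
def crop(im,x0,y0,x1,y1,k,name):
    cv2.imwrite(name,cv2.resize(im[y0:y1,x0:x1],None,fx=k,fy=k,interpolation=cv2.INTER_CUBIC))
E
python3 - <<'E'
from h import *
for n in("side","top"):
    im=env.snapshot(n); 
    for q in("plug","cap","tin_a","tray_in","cover"):
        for d in env.masks_of(q,n)[:4]:
            m=d["mask"];ys,xs=np.nonzero(m);print(n,q,round(d["p"],2),np.round(d["rect"]),xs.mean().round(1),ys.mean().round(1),m.sum())
    b=(270,60,430,260) if n=="side" else (190,110,400,290)
    crop(im,*b,3,f"pics/{n}c.png")
E
```

```text
side plug 0.8 [311.  96. 327. 120.] 318.3 109.4 271
side cap 0.45 [349. 212. 369. 221.] 359.2 216.3 115
side tin_a 0.94 [332. 295. 386. 376.] 357.9 331.3 3327
side tin_a 0.83 [393. 247. 448. 320.] 418.7 282.0 3214
side tin_a 0.6 [338. 186. 387. 248.] 359.7 218.7 2490
side tray_in 0.68 [214. 151. 285. 216.] 247.8 181.5 3009
side tray_in 0.27 [348. 214. 372. 221.] 358.7 216.5 136
side cover 0.67 [254.  61. 366. 180.] 305.0 120.2 7785
top plug 0.65 [221. 145. 236. 164.] 228.1 153.0 322
top cap 0.95 [335. 165. 364. 193.] 350.2 178.7 541
top tin_a 0.86 [405. 142. 453. 192.] 427.4 165.8 1636
top tin_a 0.82 [330. 153. 377. 202.] 351.7 174.3 1005
top tin_a 0.67 [420. 206. 474. 248.] 445.5 226.7 1572
top tray_in 0.82 [219. 220. 278. 277.] 249.4 246.7 3319
top tray_in 0.28 [113. 119. 272. 210.] 191.5 162.5 11688
top cover 0.88 [113. 120. 272. 208.] 191.5 162.5 11721
```

View pics/sidec.png

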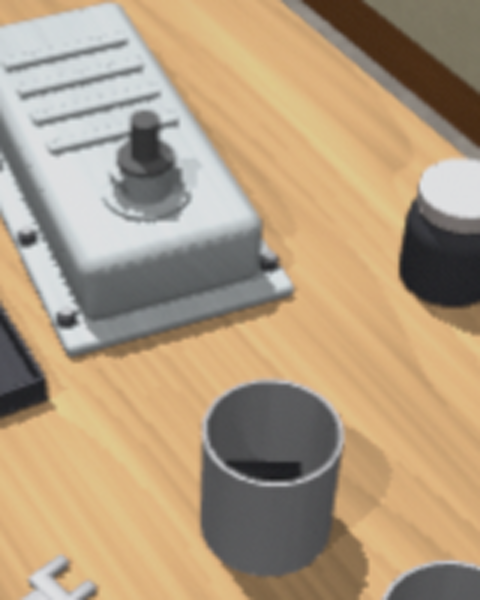

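View pics/topc.png

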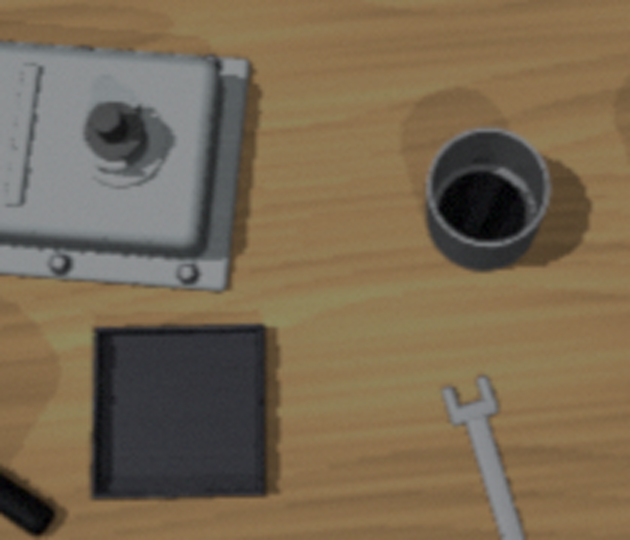

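```bash
python3 - <<'E'
from h import *
print("knob",atz("side",[318.7,99.3],143),atz("top",[227.7,149.7],143),tri([318.7,99.3],[227.7,149.7]))
fl=[(190+248/3,110+58/3),(190+228/3,110+290/3)]
print("flange corners",atz("top",fl,12))
print("flange corner side",atz("side",[(270+290/3,60+290/3),(270+72/3,60+353/3)],12))
# tin rim ellipse
print("rim top",atz("top",[(190+488/3,110+187/3)],98),"rim side",atz("side",[(270+272/3,60+432/3)],98))
tr=[(95,327),(266,325),(268,496),(92,497)]
print("tray",atz("top",[(190+a/3,110+b/3) for a,b in tr],25), atz("top",[(190+a/3,110+b/3) for a,b in tr],25).mean(0))
im=env.snapshot("top");c=im[160:200,330:375].astype(float)
c=np.clip((c-c.min())*255/60,0,255).astype(np.uint8);crop(c,0,0,45,40,14,"pics/capc.png")
im=env.snapshot("side");c=im[180:230,330:395].astype(float)
c=np.clip(c*255/130,0,255).astype(np.uint8);crop(c,0,0,65,50,11,"pics/capd.png")
E
```

```text
knob [[646.15792883 139.27157656 143.        ]] [[636.62790894 129.99058919 143.        ]] (array([636.15383204, 127.3956325 , 153.38594418]), np.float64(5.631264509425353))
flange corners [[718.33699876  42.00063075  12.        ]
 [531.72564395  70.92731393  12.        ]]
flange corner side [[718.24992665  42.83315997  12.        ]
 [539.35119547  71.75967968  12.        ]]
rim top [[ 573.86451545 -131.70785429   98.        ]] rim side [[ 578.82874013 -129.94565653   98.        ]]
tray [[510.04901722 172.76251914  25.        ]
 [499.50722595  42.60389593  25.        ]
 [370.67398699  50.72890629  25.        ]
 [382.00221696 181.74238224  25.        ]] [440.55811178 111.9594259   25.        ]
```

View pics/capc.png

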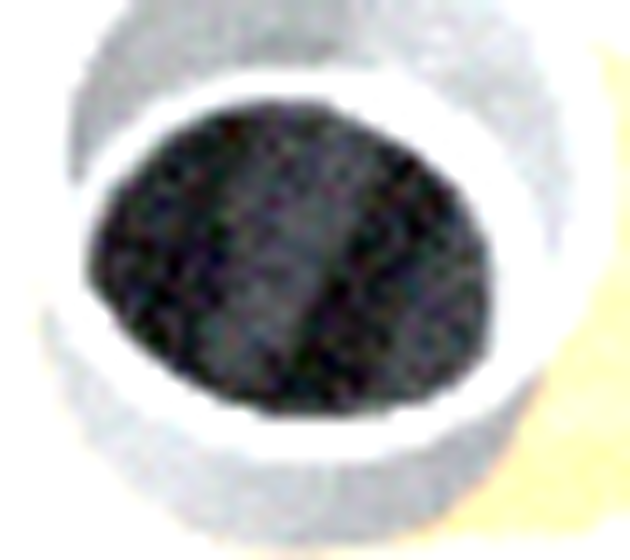

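View pics/capd.png

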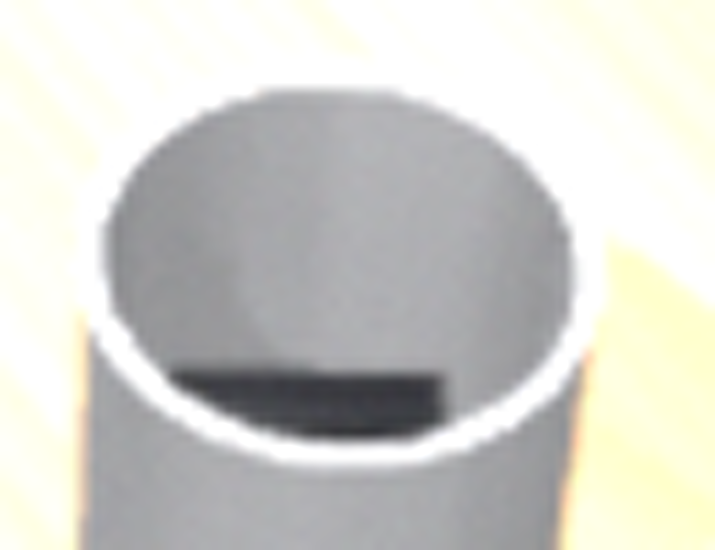

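```bash
cat >> h.py <<'E'
th=np.linspace(0,2*np.pi,73)
def circ(x,y,z,r): return np.c_[x+r*np.cos(th),y+r*np.sin(th),np.full(73,z)]
def overlay(n,curves,box,k,name,gain=1,im=None):
    im=env.snapshot(n) if im is None else im
    x0,y0,x1,y1=box
    im=cv2.resize(np.clip(im[y0:y1,x0:x1].astype(float)*gain,0,255).astype(np.uint8),None,fx=k,fy=k,interpolation=cv2.INTER_CUBIC)
    cols=[(0,0,255),(0,255,0),(255,255,0),(255,0,255),(0,255,255)]
    for i,c in enumerate(curves):
        p=(proj(n,c)-[x0,y0]+.5)*k
        cv2.polylines(im,[np.round(p*16).astype(int)],False,cols[i%5],1,cv2.LINE_AA,4)
    cv2.imwrite(name,im)
E
python3 - <<'E'
from h import *
x,y=637,134
cs=[circ(x,y,143,11),circ(x,y,110,11),circ(x,y,110,22),circ(x,y,105,22),circ(x,y,75,20.5)]
overlay("side",cs,(290,80,350,140),10,"pics/ov1.png")
overlay("top",cs,(200,125,260,185),10,"pics/ov2.png",1.5)
E
```

```text
(no output)
```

View pics/ov1.png

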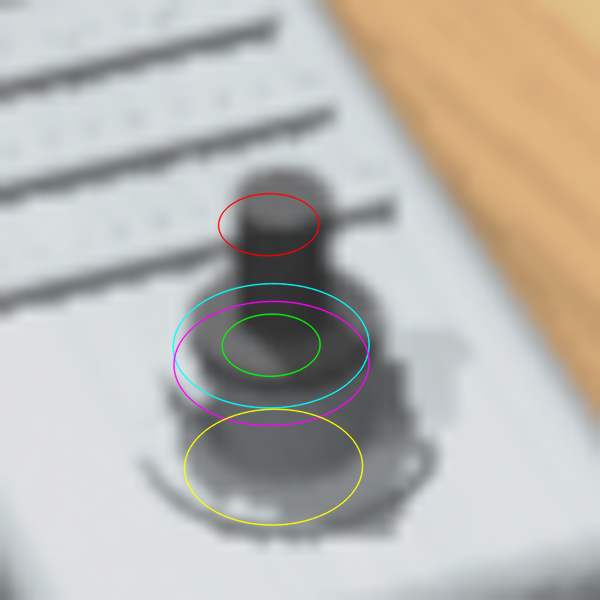

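View pics/ov2.png

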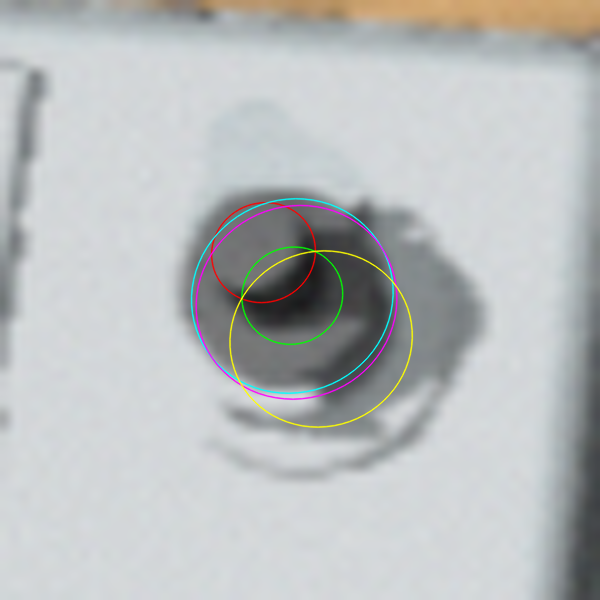

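```bash
cat >> h.py <<'E'
def yaw(o): 
    M=R.from_rotvec(o["tcp_rot"]).as_matrix();return np.degrees(np.arctan2(M[1,0],M[0,0]))
def state():
    o=env.get_obs();print("t %.2f"%o["clock"],"tcp",np.round(o["tool_pos"],1),"yaw %.1f"%yaw(o),"tilt",np.round(np.degrees(np.arccos(-R.from_rotvec(o["tcp_rot"]).as_matrix()[2,2])),2),"F",np.round(o["ft_force"],1),"M",np.round(o["moment"],2),"w %.1fmm"%(o["width"]*93),"q",np.round(o["joint_pos"],2));return o
def to(x,y,z,yw=None):
    "print shift(cm)/roll(deg) from measured pose"
    o=state();M=R.from_rotvec(o["tcp_rot"]).as_matrix();d=M.T@(np.array([x,y,z])-o["tool_pos"])/10
    r=None if yw is None else -((yw-yaw(o)+90)%180-90)
    print("shift",np.round(d,2),"roll",r)
E
python3 - <<'E'
from h import *
to(637,134,218)
to(637,134,185)
print(atz("top",[(330+330/14,160+120/14),(330+230/14,160+390/14),(330+390/14,160+150/14),(330+300/14,160+360/14)],60))
print(atz("side",[(330+170/11,180+372/11),(330+445/11,180+376/11)],60))
E
```

```text
t 0.90 tcp [220.1 504.  218.7] yaw 66.4 tilt 0.0 F [-0.1  0.5  0.3] M [ 0.02 -0.01 -0.01] w 92.8mm q [ 0.96  0.26  1.53 -0.    1.35 -0.2 ]
shift [-17.22  53.01   0.07] roll None
t 0.90 tcp [220.1 504.  218.7] yaw 66.4 tilt 0.0 F [-0.1  0.5  0.3] M [ 0.02 -0.01 -0.01] w 92.8mm q [ 0.96  0.26  1.53 -0.    1.35 -0.2 ]
shift [-17.22  53.01   3.37] roll None
[[ 591.63878001 -137.5090831    60.        ]
 [ 548.67341076 -116.89951291   60.        ]
 [ 585.76464421 -146.64696371   60.        ]
 [ 552.53571392 -128.59219622   60.        ]]
[[ 558.94767281 -109.704574     60.        ]
 [ 600.52336377 -135.95026668   60.        ]]
```

Emit:
{"op": "drive_tool", "data": {
  "series": [
    [[-1.2,3.7,0],0],
    [[-2.4,7.4,0],0],
    [[-3.6,11.1,0],0],
    [[-4.8,14.8,0],0],
    [[-6.0,18.5,0],0]
  ],
  "gripper": 6
}}

```text
clock: 1.32
tool_pos: [366.7, 373.8, 218.8]
tcp_rot: [-2.628, -1.721, -0.001]
ft_force: [-0.2, -0.2, 0.5]
width: 0.689
```

Emit:
{"op": "drive_tool", "data": {
  "series": [
    [[-1.2,3.7,0],0],
    [[-2.4,7.4,0],0],
    [[-3.6,11.1,0],0],
    [[-4.8,14.8,0],0],
    [[-6.0,18.5,0],0]
  ]
}}

```text
clock: 1.73
tool_pos: [512.4, 244.4, 218.8]
tcp_rot: [2.629, 1.72, 0.001]
ft_force: [0.5, 0.9, 0.4]
width: 0.644
```

Emit:
{"op": "drive_tool", "data": {
  "series": [
    [[-1.2,3.7,0],0],
    [[-2.4,7.4,0],0],
    [[-3.6,11.1,0],0],
    [[-4.8,14.8,0],0],
    [[-5.1,15.6,0],0]
  ]
}}

```text
clock: 2.15
tool_pos: [637.7, 131.9, 217.8]
tcp_rot: [2.63, 1.713, 0.001]
ft_force: [-1.2, -0.4, -0.5]
width: 0.643
```

```bash
python3 - <<'E'
from h import *
to(637,134,185)
E
```

```text
t 2.15 tcp [637.7 131.9 217.8] yaw 66.2 tilt 0.15 F [-1.2 -0.4 -0.5] M [-0.01 -0.01  0.02] w 59.8mm q [ 0.03  0.44  1.27 -0.    1.43 -1.12]
shift [ 0.17 -0.16  3.28] roll None
```

Emit:
{"op": "drive_tool", "data": {
  "series": [
    [[0,0,2],0],
    [[0.2,-0.2,4],0],
    [[0.2,-0.2,5],0],
    [[0.2,-0.2,5],0]
  ]
}}

```text
clock: 2.48
tool_pos: [630.6, 139.6, 165.6]
tcp_rot: [-2.626, -1.719, 0.008]
ft_force: [0.2, 0.4, 0.0]
width: 0.644
```

```bash
python3 - <<'E'
from h import *
o=state();p=o["tool_pos"];M=R.from_rotvec(o["tcp_rot"]).as_matrix()
print(p)
h=29.9
a=M[:,0];b=M[:,1]
def rect(s): # finger tip rectangle inner edge to outer
    return np.array([p+s*a*u+b*v for u,v in((h,-7.5),(h,7.5),(h+17.5,7.5),(h+17.5,-7.5),(h,-7.5))])
cs=[rect(1),rect(-1)]
overlay("side",cs,(270,50,370,150),6,"pics/ov3.png")
overlay("top",cs,(180,105,280,205),6,"pics/ov4.png",1.5)
E
```

```text
t 2.48 tcp [630.6 139.6 165.6] yaw 66.4 tilt 0.33 F [0.2 0.4 0. ] M [0.05 0.03 0.  ] w 59.9mm q [ 0.05  0.47  1.36  0.    1.32 -1.11]
[630.5848065  139.61766405 165.59675621]
```

View pics/ov3.png

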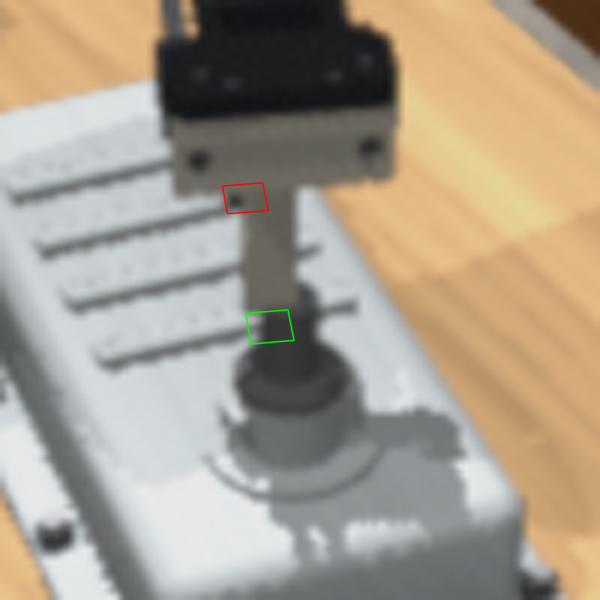

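View pics/ov4.png

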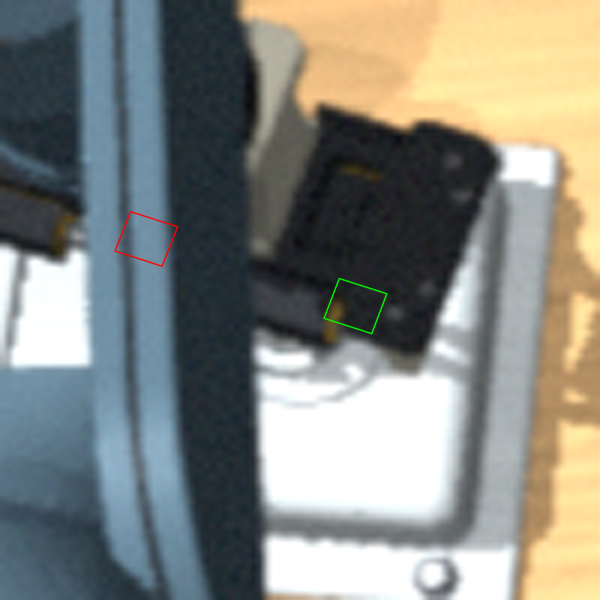

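```bash
python3 - <<'E'
from h import *
for n in("side","top"):
    K,d,r,t=cam(n);print(n,-cv2.Rodrigues(r)[0].T@t)
im=env.snapshot("top");crop(im,130,40,330,240,4,"pics/t5.png")
E
```

```text
side [ 225.96165617 -585.43331861  767.06799496]
top [ 307.10655192  -49.2562902  1195.36587907]
```

View pics/t5.png

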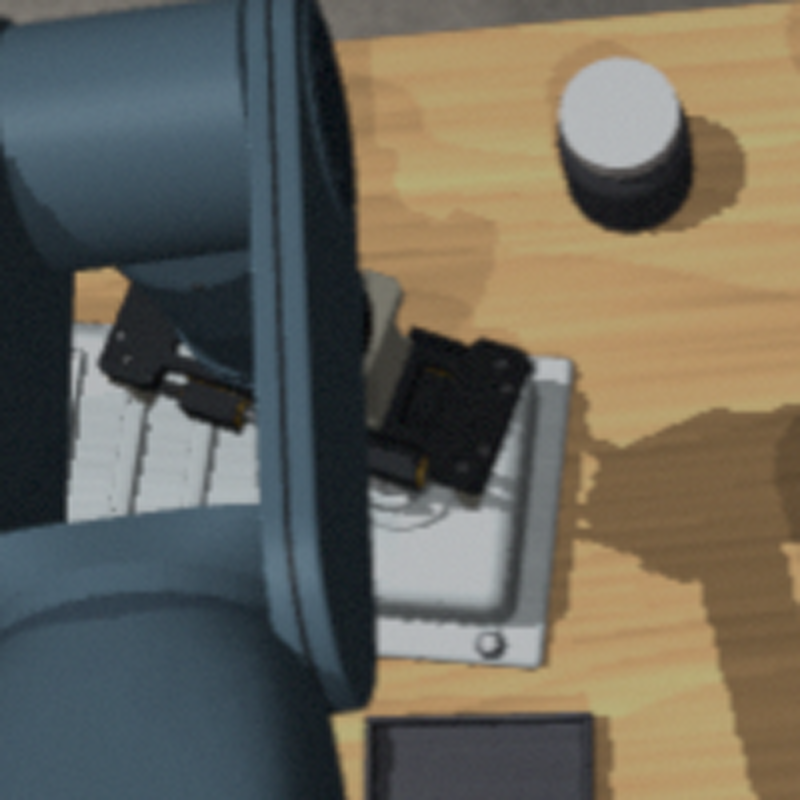

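```bash
python3 - <<'E'
from h import *
to(639,135.5,158)
E
```

```text
t 2.63 tcp [633.  139.8 169.7] yaw 66.4 tilt 0.08 F [ 0.  -0.3  0.3] M [0.01 0.05 0.02] w 60.0mm q [ 0.05  0.47  1.35 -0.    1.32 -1.11]
shift [-0.16  0.72  1.17] roll None
```

Emit:
{"op": "drive_tool", "data": {
  "series": [
    [[-0.2,0.7,1.2],0],
    [[-0.2,0.7,1.2],0],
    [[-0.2,0.7,1.2],0]
  ]
}}

```text
clock: 2.88
tool_pos: [638.3, 134.5, 156.3]
tcp_rot: [-2.629, -1.72, 0.001]
ft_force: [0.1, -0.2, 0.1]
width: 0.643
```

```bash
python3 - <<'E'
from h import *
to(639.5,135.5,118)
im=env.snapshot("side");crop(im,270,50,370,150,6,"pics/s6.png")
E
```

```text
t 2.88 tcp [638.3 134.5 156.3] yaw 66.4 tilt 0.04 F [ 0.1 -0.2  0.1] M [-0.07  0.   -0.01] w 59.8mm q [ 0.04  0.48  1.36 -0.    1.3  -1.12]
shift [0.14 0.07 3.83] roll None
```

View pics/s6.png

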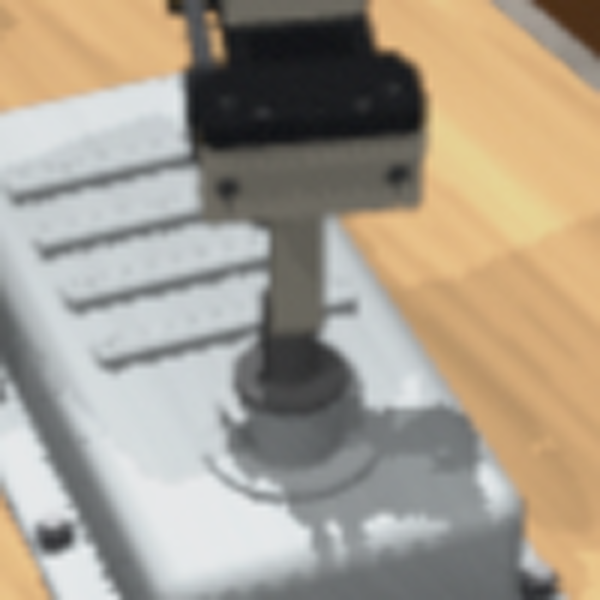

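Emit:
{"op": "drive_tool", "data": {
  "series": [
    [[0.1,0,2],0],
    [[0.1,0,3.9],0],
    [[0.1,0,3.9],0],
    [[0.1,0,3.9],0]
  ]
}}

```text
clock: 3.27
tool_pos: [637.9, 135.7, 117.1]
tcp_rot: [-2.628, -1.72, 0.003]
ft_force: [-0.3, 0.2, -0.1]
width: 0.648
```

Emit:
{"op": "drive_tool", "data": {
  "series": [
    [[0,0,0],0],
    [[0,0,0],0],
    [[0,0,0],0],
    [[0,0,0],0]
  ],
  "gripper": 1.5,
  "squeeze": 10
}}

```text
clock: 3.6
tool_pos: [639.3, 135.8, 118.8]
tcp_rot: [2.628, 1.72, 0.002]
ft_force: [0.1, 0.6, 0.2]
width: 0.413
```

```bash
python3 - <<'E'
from h import *
state()
im=env.snapshot("side");crop(im,270,50,370,150,6,"pics/s7.png")
E
```

```text
t 3.60 tcp [639.3 135.8 118.8] yaw 66.4 tilt 0.1 F [0.1 0.6 0.2] M [-0.04  0.05  0.05] w 38.4mm q [ 0.04  0.52  1.4  -0.    1.22 -1.12]
```

View pics/s7.png

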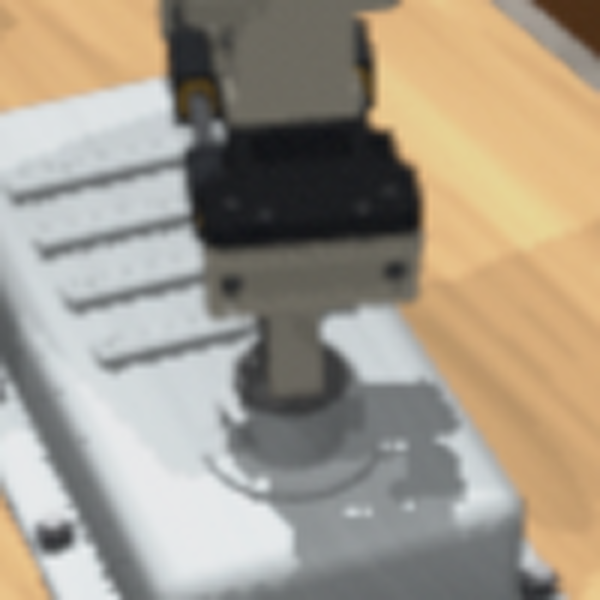

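Emit:
{"op": "drive_tool", "data": {
  "series": [
    [[0,0,0],0],
    [[0,0,0],0],
    [[0,0,0],0]
  ]
}}

```text
clock: 3.9
tool_pos: [639.5, 136.7, 118.4]
tcp_rot: [-2.628, -1.72, -0.004]
ft_force: [1.4, 4.0, 2.5]
width: 0.227
```

Emit:
{"op": "drive_tool", "data": {
  "series": [
    [[0,0,0],0],
    [[0,0,0],0],
    [[0,0,0],0]
  ]
}}

```text
clock: 4.15
tool_pos: [639.5, 136.7, 118.4]
tcp_rot: [2.628, 1.721, 0.004]
ft_force: [1.1, 5.1, 2.9]
width: 0.23
```

```bash
python3 - <<'E'
from h import *
to(440.5,112,190)
E
```

```text
t 4.15 tcp [639.5 136.7 118.4] yaw 66.4 tilt 0.15 F [1.1 5.1 2.9] M [ 0.98 -0.37  0.01] w 21.4mm q [ 0.04  0.52  1.4   0.    1.22 -1.12]
shift [-10.2  -17.24  -7.21] roll None
```

Emit:
{"op": "drive_tool", "data": {
  "series": [
    [[0,0,-1],0],
    [[0,0,-2.5],0],
    [[0,0,-2.5],0],
    [[0,0,-2.5],0]
  ]
}}

```text
clock: 4.48
tool_pos: [638.8, 135.2, 142.9]
tcp_rot: [2.628, 1.72, 0.0]
ft_force: [0.2, -0.1, -0.6]
width: 0.229
```

```bash
python3 - <<'E'
from h import *
to(440.5,112,190)
for n,b in(("side",(270,50,370,150)),("top",(180,105,280,205))):
    im=env.snapshot(n);crop(im,*b,6,f"pics/{n}8.png")
E
```

```text
t 4.48 tcp [638.8 135.2 142.9] yaw 66.4 tilt 0.07 F [ 0.2 -0.1 -0.6] M [ 0.02 -0.04 -0.02] w 21.3mm q [ 0.04  0.49  1.37 -0.    1.27 -1.12]
shift [-10.06 -17.24  -4.72] roll None
```

View pics/side8.png

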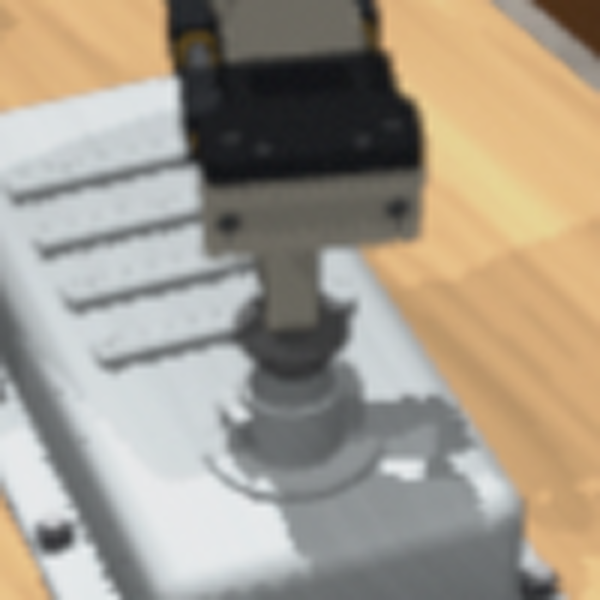

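View pics/top8.png

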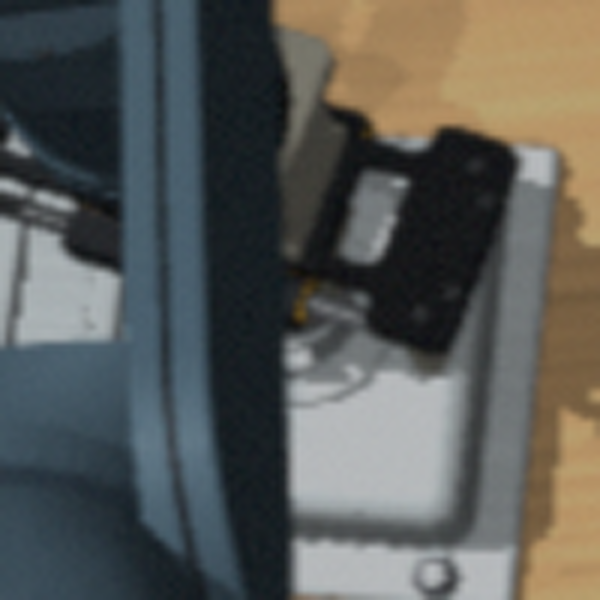

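Emit:
{"op": "drive_tool", "data": {
  "series": [
    [[0,0,-2],0],
    [[-2,-3.4,-2.5],0],
    [[-4,-6.8,-2.5],0],
    [[-6,-10.2,-2.5],0],
    [[-8,-13.6,-2.5],0]
  ]
}}

```text
clock: 5.0
tool_pos: [479.5, 116.4, 166.3]
tcp_rot: [-2.628, -1.72, 0.003]
ft_force: [0.2, -0.6, -0.3]
width: 0.229
```

Emit:
{"op": "drive_tool", "data": {
  "series": [
    [[-2.1,-3.6,0],0],
    [[-2.1,-3.6,4],0],
    [[-2.1,-3.6,8],0],
    [[-2.1,-3.6,9],0],
    [[-2.1,-3.6,9],0]
  ]
}}

```text
clock: 5.42
tool_pos: [436.9, 111.7, 74.5]
tcp_rot: [-2.626, -1.718, 0.01]
ft_force: [-0.1, 0.6, -0.1]
width: 0.229
```

```bash
python3 - <<'E'
from h import *
to(440.5,112,32)
for n,b in(("side",(190,100,310,230)),("top",(180,180,310,300))):
    im=env.snapshot(n);crop(im,*b,5,f"pics/{n}9.png")
E
```

```text
t 5.42 tcp [436.9 111.7  74.5] yaw 66.4 tilt 0.43 F [-0.1  0.6 -0.1] M [-0.03 -0.03  0.02] w 21.3mm q [ 0.    0.25  1.95 -0.    0.95 -1.16]
shift [0.19 0.34 4.25] roll None
```

View pics/side9.png

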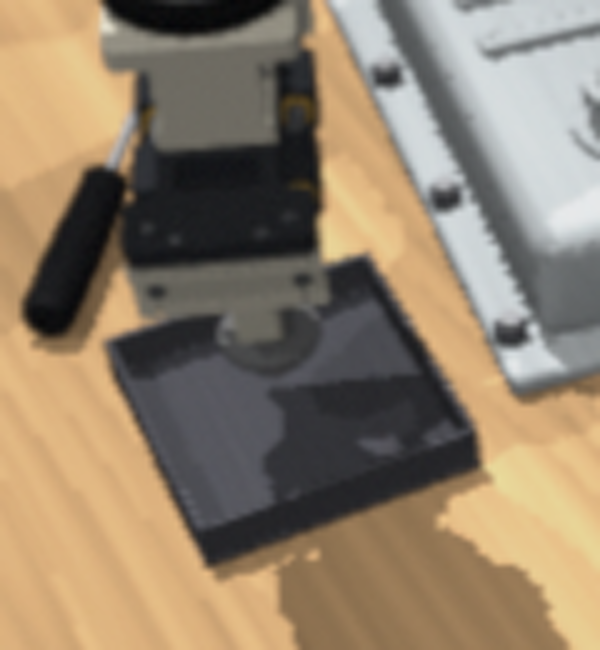

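Emit:
{"op": "drive_tool", "data": {
  "series": [
    [[0.2,0.3,0],0],
    [[0.2,0.3,2],0],
    [[0.2,0.3,3.2],0],
    [[0.2,0.3,3.2],0],
    [[0.2,0.3,3.2],0]
  ]
}}

```text
clock: 5.93
tool_pos: [444.9, 112.6, 46.2]
tcp_rot: [2.628, 1.72, 0.0]
ft_force: [0.3, -1.1, 1.1]
width: 0.229
```

```bash
python3 - <<'E'
from h import *
to(440.5,112,30)
E
```

```text
t 5.93 tcp [444.9 112.6  46.2] yaw 66.4 tilt 0.02 F [ 0.3 -1.1  1.1] M [ 0.02 -0.   -0.  ] w 21.3mm q [ 0.    0.3   1.97 -0.    0.87 -1.15]
shift [-0.23 -0.38  1.62] roll None
```

Emit:
{"op": "drive_tool", "data": {
  "series": [
    [[0,0,0.8],0],
    [[0,0,1.6],0],
    [[0,0,1.6],0],
    [[0,0,1.6],0]
  ]
}}

```text
clock: 6.27
tool_pos: [444.1, 112.6, 29.5]
tcp_rot: [-2.628, -1.72, 0.001]
ft_force: [0.6, 0.5, -0.4]
width: 0.227
```

Emit:
{"op": "drive_tool", "data": {
  "series": [
    [[0,0,0],0],
    [[0,0,0],0],
    [[0,0,0],0],
    [[0,0,0],0],
    [[0,0,0],0]
  ],
  "gripper": 4.4
}}

```text
clock: 6.68
tool_pos: [444.2, 112.6, 29.8]
tcp_rot: [2.629, 1.72, 0.0]
ft_force: [0.1, 0.1, -1.0]
width: 0.466
```

Emit:
{"op": "drive_tool", "data": {
  "series": [
    [[0,0,-2],0],
    [[0,0,-6],0],
    [[0,0,-10],0],
    [[0,0,-12],0],
    [[0,0,-12],0]
  ]
}}

```text
clock: 7.1
tool_pos: [447.5, 112.7, 154.6]
tcp_rot: [2.624, 1.718, 0.013]
ft_force: [0.4, 0.3, 0.0]
width: 0.473
```

```bash
python3 - <<'E'
from h import *
to(573,-131,180)
im=env.snapshot("side");crop(im,190,100,310,230,4,"pics/s10.png")
E
```

```text
t 7.10 tcp [447.5 112.7 154.6] yaw 66.4 tilt 0.56 F [0.4 0.3 0. ] M [0.04 0.02 0.02] w 44.0mm q [ 0.    0.15  1.84 -0.    1.14 -1.15]
shift [-17.31  21.27  -2.41] roll None
```

View pics/s10.png

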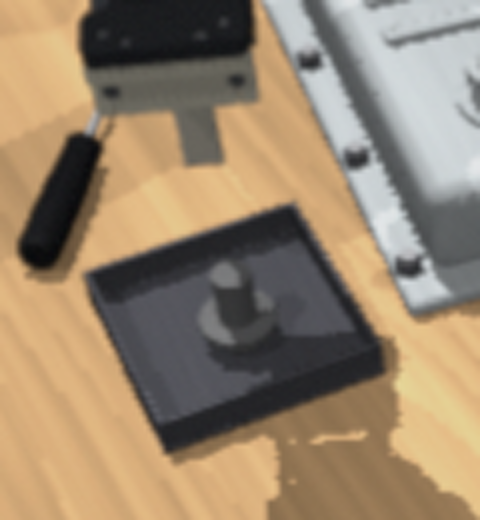

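Emit:
{"op": "drive_tool", "data": {
  "series": [
    [[-2.5,3.0,-0.5],1],
    [[-5,6.1,-1],2],
    [[-7.5,9.2,-1.5],3],
    [[-10,12.3,-2],4],
    [[-12.5,15.4,-2.4],4.4]
  ],
  "gripper": 3
}}

```text
clock: 7.57
tool_pos: [534.9, -64.9, 172.1]
tcp_rot: [-2.691, -1.616, 0.003]
ft_force: [0.2, 0.6, 0.2]
width: 0.323
```

```bash
python3 - <<'E'
from h import *
to(573,-131,150,62)
x,y=444.1,112.6
cs=[circ(x,y,54,11),circ(x,y,21,22),circ(x,y,16,22)]
overlay("side",cs,(210,140,290,220),7,"pics/ov11.png",2)
overlay("top",cs,(210,210,290,290),7,"pics/ov12.png",2)
x,y=640,137
cs=[circ(x,y,105,20.5),circ(x,y,105,16.5),circ(x,y,75,20.5)]
overlay("side",cs,(290,80,350,140),10,"pics/ov13.png")
overlay("top",cs,(200,125,260,185),10,"pics/ov14.png",1.5)
E
python3 -c "
import cv2,numpy as np
a=[cv2.imread(f'pics/ov1{i}.png') for i in (1,2,3,4)]
a=[cv2.resize(i,(400,300)) if 0 else i for i in a]
cv2.imwrite('pics/j1.png',cv2.resize(np.hstack(a[:2]),(800,400)));cv2.imwrite('pics/j2.png',cv2.resize(np.hstack(a[2:]),(800,400)))"
```

```text
t 7.57 tcp [534.9 -64.9 172.1] yaw 62.0 tilt 0.16 F [0.2 0.6 0.2] M [-0.04 -0.03 -0.03] w 30.0mm q [-0.33  0.28  1.63  0.    1.24 -1.41]
shift [-4.04  6.47  2.19] roll -0.033622498599243045
```

View pics/j1.png

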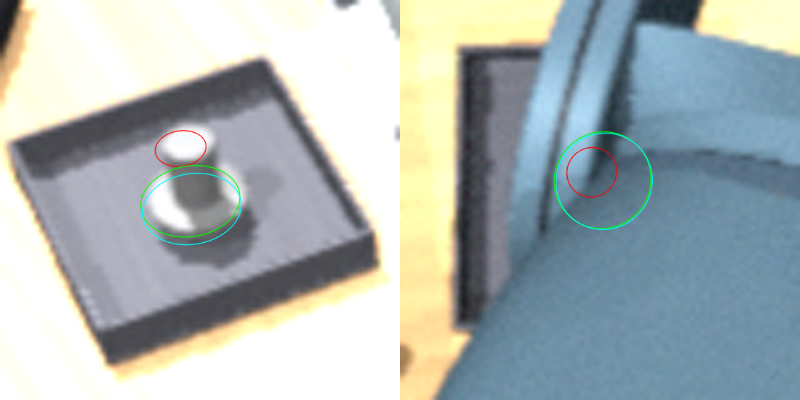

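View pics/j2.png

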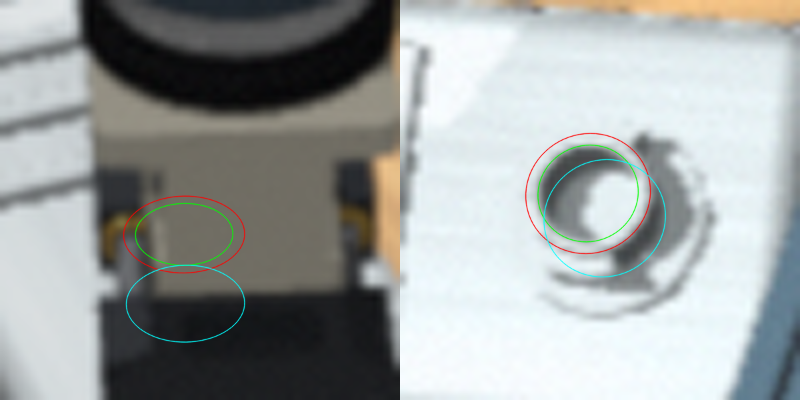

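```bash
cat >> h.py <<'E'
def bar(x,y,z,yw,l=25,w=7):
    c,s=np.cos(np.radians(yw)),np.sin(np.radians(yw))
    return np.array([[x+c*u-s*v,y+s*u+c*v,z] for u,v in((l,w),(-l,w),(-l,-w),(l,-w),(l,w))])
E
python3 - <<'E'
from h import *
x,y=571.5,-131
cs=[bar(x,y,60,-28),circ(574.5,-131.4,98,45),circ(574.5,-131.4,98,42),circ(x,y,26,35)]
overlay("side",cs,(325,170,395,240),8,"pics/ov15.png",1.8,cv2.imread("pics/side0.png"))
overlay("top",cs,(320,145,380,205),10,"pics/ov16.png",3.5,cv2.imread("pics/top0.png"))
E
```

```text
(no output)
```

View pics/ov15.png

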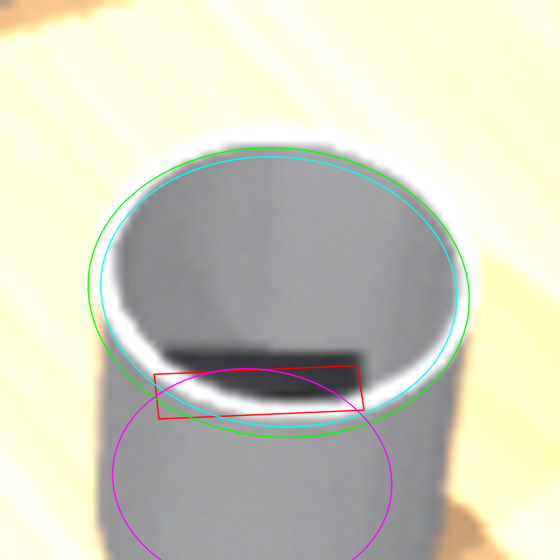

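View pics/ov16.png

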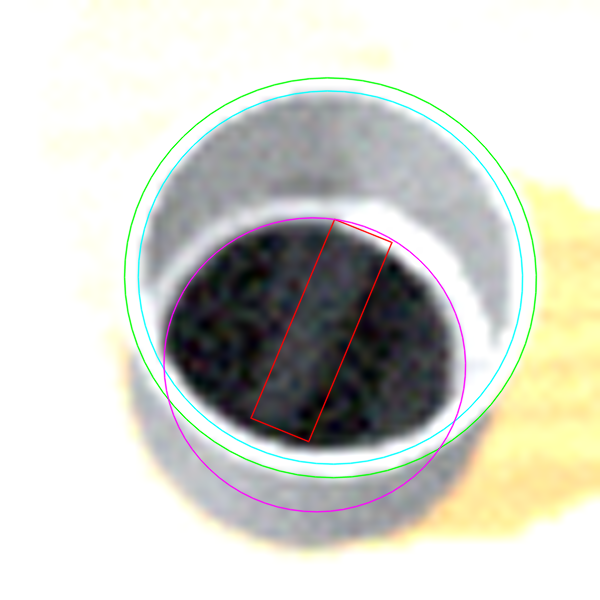

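Emit:
{"op": "drive_tool", "data": {
  "series": [
    [[-2,3.2,0.4],1],
    [[-4.0,6.4,0.8],2],
    [[-4.0,6.4,2],2],
    [[-4.0,6.4,2],2],
    [[-4.0,6.4,2],2]
  ]
}}

```text
clock: 8.18
tool_pos: [571.1, -126.8, 151.9]
tcp_rot: [-2.716, -1.57, 0.004]
ft_force: [-0.3, -0.2, 1.2]
width: 0.32
```

```bash
python3 - <<'E'
from h import *
to(571.5,-131,112,60)
E
```

```text
t 8.18 tcp [ 571.1 -126.8  151.9] yaw 60.1 tilt 0.29 F [-0.3 -0.2  1.2] M [-0.01  0.01  0.  ] w 29.8mm q [-0.41  0.37  1.54  0.    1.23 -1.46]
shift [-0.35  0.26  3.98] roll 0.06746897388322282
```

Emit:
{"op": "drive_tool", "data": {
  "series": [
    [[-0.3,0.2,1.5],0],
    [[-0.3,0.2,3],0],
    [[-0.3,0.2,4],0],
    [[-0.3,0.2,4],0],
    [[-0.3,0.2,4],0]
  ]
}}

```text
clock: 8.6
tool_pos: [572.6, -131.1, 113.6]
tcp_rot: [-2.718, -1.572, 0.001]
ft_force: [0.7, -0.7, 0.2]
width: 0.323
```

```bash
python3 - <<'E'
from h import *
to(571.5,-131,90,60)
for n,b in(("side",(310,130,410,250)),("top",(290,110,410,230))):
    im=env.snapshot(n);crop(im,*b,5,f"pics/{n}17.png")
E
```

```text
t 8.60 tcp [ 572.6 -131.1  113.6] yaw 60.1 tilt 0.09 F [ 0.7 -0.7  0.2] M [ 0.04 -0.01  0.04] w 30.0mm q [-0.41  0.41  1.58  0.    1.15 -1.46]
shift [-0.04 -0.1   2.36] roll 0.08650090348109529
```

View pics/side17.png

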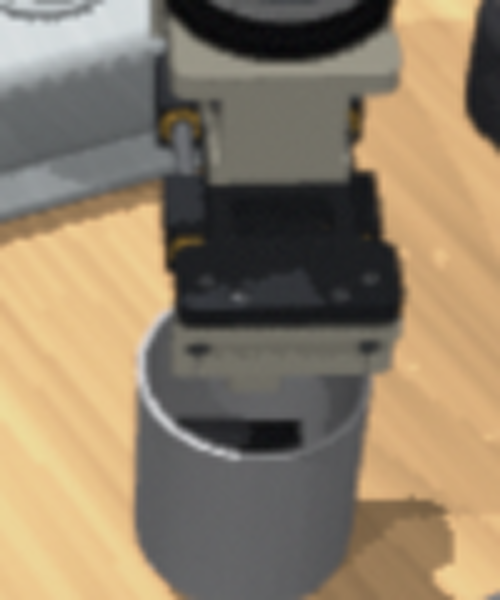

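View pics/top17.png

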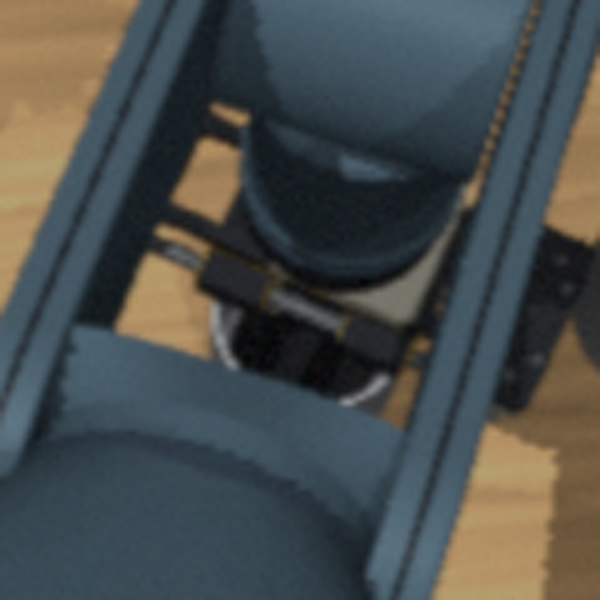

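```bash
python3 - <<'E'
from h import *
o=state();p=o["tool_pos"];M=R.from_rotvec(o["tcp_rot"]).as_matrix();a=M[:,0]
print(proj("side",[p, p-a*15,p-a*32,[571.5,-131,60]]), "real finger tip",(310+255/5,130+387/5),"bar far edge mid real",(325+263/8,170+352/8),proj("side",bar(571.5,-131,60,-30)[:2]).mean(0))
E
```

```text
t 8.70 tcp [ 573.7 -132.   114.7] yaw 60.1 tilt 0.07 F [-0.6 -0.3  0.4] M [-0.01 -0.03 -0.02] w 29.9mm q [-0.42  0.41  1.58  0.    1.15 -1.46]
[[359.48972044 200.01710545]
 [360.05800209 206.14430139]
 [360.71896063 213.26198598]
 [356.76485904 218.4530727 ]] real finger tip (361.0, 207.4) bar far edge mid real (357.875, 214.0) [356.53821293 215.67581214]
```

```bash
python3 - <<'E'
from h import *
to(572,-131,33,60)
E
```

```text
t 8.70 tcp [ 573.7 -132.   114.7] yaw 60.1 tilt 0.07 F [-0.6 -0.3  0.4] M [-0.01 -0.03 -0.02] w 29.9mm q [-0.42  0.41  1.58  0.    1.15 -1.46]
shift [ 0.   -0.2   8.17] roll 0.055761215287873256
```

Emit:
{"op": "drive_tool", "data": {
  "series": [
    [[0,-0.2,1.0],0],
    [[0,-0.2,2.5],0],
    [[0,-0.2,4],0],
    [[0,-0.2,4.5],0],
    [[0,-0.2,4.5],0]
  ]
}}

```text
clock: 9.12
tool_pos: [570.4, -131.0, 67.2]
tcp_rot: [-2.719, -1.57, 0.003]
ft_force: [0.6, 0.1, 0.1]
width: 0.318
```

Emit:
{"op": "drive_tool", "data": {
  "series": [
    [[0,0,1],0],
    [[0,0,2],0],
    [[0,0,3],0],
    [[0,0,3.6],0],
    [[0,0,3.6],0]
  ]
}}

```text
clock: 9.53
tool_pos: [570.3, -131.0, 30.8]
tcp_rot: [-2.718, -1.57, 0.003]
ft_force: [0.0, 1.1, 0.2]
width: 0.322
```

```bash
python3 - <<'E'
from h import *
to(572,-131,33,60)
E
```

```text
t 9.53 tcp [ 570.3 -131.    30.8] yaw 60.0 tilt 0.18 F [0.  1.1 0.2] M [ 0.03  0.03 -0.03] w 29.9mm q [-0.42  0.51  1.67 -0.    0.97 -1.46]
shift [ 0.09  0.14 -0.22] roll 0.003724114396987943
```

Emit:
{"op": "drive_tool", "data": {
  "series": [
    [[0.1,0.1,0],0],
    [[0.1,0.1,0],0],
    [[0.1,0.1,0],0],
    [[0.1,0.1,0],0],
    [[0.1,0.1,0],0]
  ],
  "gripper": 0.8,
  "squeeze": 25
}}

```text
clock: 9.95
tool_pos: [573.3, -131.3, 33.1]
tcp_rot: [2.72, 1.571, 0.001]
ft_force: [0.7, -0.5, 1.4]
width: 0.148
```

```bash
python3 - <<'E'
from h import *
to(572,-131,33,60)
E
```

```text
t 9.95 tcp [ 573.3 -131.3   33.1] yaw 60.0 tilt 0.06 F [ 0.7 -0.5  1.4] M [ 0.01 -0.08  0.04] w 13.7mm q [-0.41  0.51  1.66  0.    0.97 -1.46]
shift [-0.04 -0.13  0.01] roll 0.005584275684441309
```

Emit:
{"op": "drive_tool", "data": {
  "series": [
    [[0,0,0],0],
    [[0,0,-0.5],0],
    [[0,0,-1.5],0],
    [[0,0,-2.5],0],
    [[0,0,-3.5],0]
  ]
}}

```text
clock: 10.37
tool_pos: [572.8, -131.2, 69.0]
tcp_rot: [2.72, 1.571, -0.0]
ft_force: [-0.0, -0.7, -1.5]
width: 0.149
```

Emit:
{"op": "drive_tool", "data": {
  "series": [
    [[0,0,-1.5],0],
    [[0,0,-3],0],
    [[0,0,-4.5],0],
    [[0,0,-6],0],
    [[0,0,-7.5],0]
  ]
}}

```text
clock: 10.78
tool_pos: [572.8, -131.2, 144.7]
tcp_rot: [2.72, 1.571, 0.001]
ft_force: [0.2, -0.7, -1.7]
width: 0.153
```

Emit:
{"op": "drive_tool", "data": {
  "series": [
    [[0,0,-2],0],
    [[0,0,-3],0],
    [[0,0,-4],0],
    [[0,0,-4],0]
  ]
}}

```text
clock: 11.12
tool_pos: [573.9, -131.6, 185.3]
tcp_rot: [2.718, 1.569, 0.004]
ft_force: [0.3, -0.2, -0.3]
width: 0.148
```

```bash
python3 - <<'E'
from h import *
to(640,137,185,-19)
for n,b in(("side",(300,100,420,260)),):
    im=env.snapshot(n);crop(im,*b,5,f"pics/{n}18.png")
E
```

```text
t 11.12 tcp [ 573.9 -131.6  185.3] yaw 60.0 tilt 0.24 F [ 0.3 -0.2 -0.3] M [0.01 0.01 0.04] w 13.8mm q [-0.41  0.35  1.49 -0.    1.3  -1.46]
shift [ 2.657e+01 -7.700e+00  1.000e-02] roll 79.00840082995543
```

View pics/side18.png

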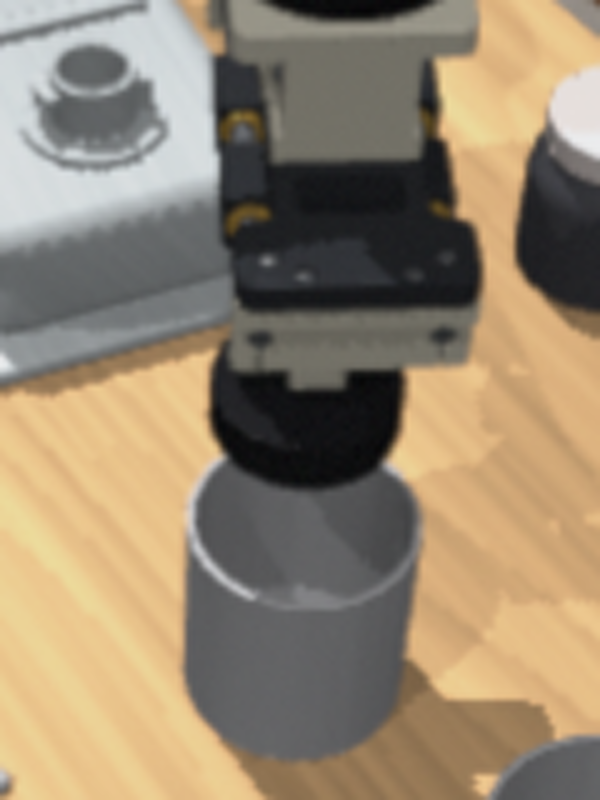

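Emit:
{"op": "drive_tool", "data": {
  "series": [
    [[2.4,-0.7,0],7],
    [[4.8,-1.4,0],14],
    [[7.2,-2.1,0],21],
    [[9.6,-2.8,0],28],
    [[12,-3.5,0],35]
  ]
}}

```text
clock: 11.58
tool_pos: [601.9, -8.6, 181.1]
tcp_rot: [-3.068, -0.67, 0.004]
ft_force: [0.2, -0.3, -1.2]
width: 0.146
```

```bash
python3 - <<'E'
from h import *
to(639.7,135.6,175,-19)
E
```

```text
t 11.58 tcp [601.9  -8.6 181.1] yaw 24.6 tilt 0.15 F [ 0.2 -0.3 -1.2] M [-0.06 -0.03 -0.08] w 13.6mm q [-0.2   0.38  1.46 -0.    1.31 -0.63]
shift [  9.45 -11.53   0.61] roll 43.63729695713337
```

Emit:
{"op": "drive_tool", "data": {
  "series": [
    [[1.4,-1.7,0],7],
    [[2.8,-3.5,0],14],
    [[4.3,-5.2,0],21],
    [[5.7,-6.9,0],28],
    [[7.1,-8.6,0],35]
  ]
}}

```text
clock: 12.0
tool_pos: [629.9, 99.4, 181.0]
tcp_rot: [3.129, -0.283, -0.004]
ft_force: [0.4, -0.9, -1.7]
width: 0.144
```

```bash
python3 - <<'E'
from h import *
to(639.7,135.6,165,-19)
E
```

```text
t 12.00 tcp [629.9  99.4 181. ] yaw -10.3 tilt 0.16 F [ 0.4 -0.9 -1.7] M [-0.06  0.04  0.01] w 13.4mm q [-0.02  0.44  1.36 -0.    1.34  0.16]
shift [ 0.32 -3.74  1.59] roll 8.664344612945868
```

Emit:
{"op": "drive_tool", "data": {
  "series": [
    [[0.1,-1.9,0.8],4.3],
    [[0.3,-3.7,1.6],8.7],
    [[0.3,-3.7,1.6],8.7],
    [[0.3,-3.7,1.6],8.7],
    [[0.3,-3.7,1.6],8.7]
  ]
}}

```text
clock: 12.42
tool_pos: [639.4, 133.6, 165.8]
tcp_rot: [3.099, -0.507, -0.003]
ft_force: [0.4, 1.0, -1.5]
width: 0.146
```

```bash
python3 - <<'E'
from h import *
state()
im=env.snapshot("side");cv2.imwrite("pics/s19f.png",im);crop(im,270,50,370,150,7,"pics/s19.png")
im=env.snapshot("top");cv2.imwrite("pics/t19f.png",im);crop(im,180,105,280,205,6,"pics/t19.png")
o=state()
E
```

```text
t 12.42 tcp [639.4 133.6 165.8] yaw -18.6 tilt 0.11 F [ 0.4  1.  -1.5] M [-0.06  0.04 -0.05] w 13.5mm q [ 0.04  0.48  1.34 -0.    1.32  0.36]
t 12.52 tcp [639.9 133.1 166.7] yaw -18.7 tilt 0.03 F [-0.6 -1.  -0.5] M [-0.08  0.05 -0.04] w 13.9mm q [ 0.03  0.48  1.34 -0.    1.32  0.36]
```

View pics/s19.png

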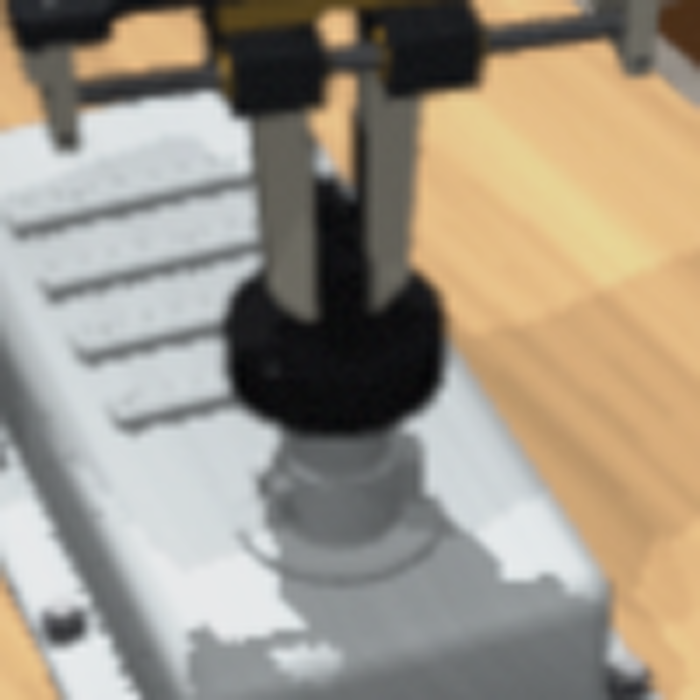

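View pics/t19.png

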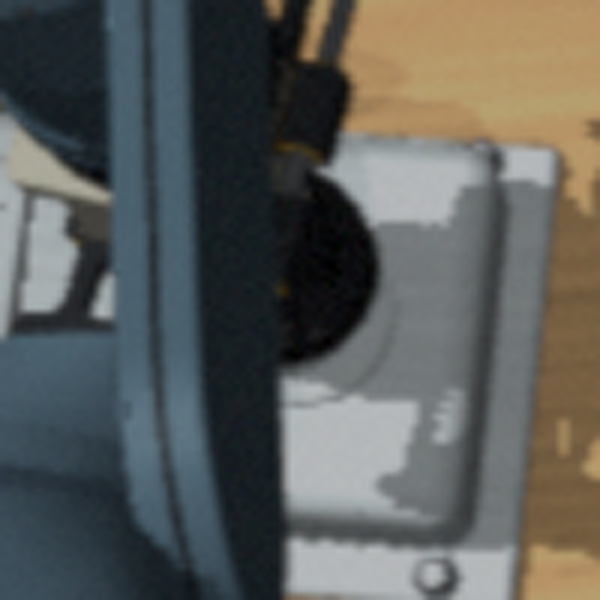

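```bash
cat >> h.py <<'E'
def ov2(im,n,curves,box,k,name,bias,gain=1):
    x0,y0,x1,y1=box
    im=cv2.resize(np.clip(im[y0:y1,x0:x1].astype(float)*gain,0,255).astype(np.uint8),None,fx=k,fy=k,interpolation=cv2.INTER_CUBIC)
    cols=[(0,0,255),(0,255,0),(255,255,0),(255,0,255),(0,255,255)]
    for i,c in enumerate(curves):
        p=(proj(n,c)+bias-[x0,y0]+.5)*k
        cv2.polylines(im,[np.round(p*16).astype(int)],False,cols[i%5],1,cv2.LINE_AA,4)
    cv2.imwrite(name,im)
E
python3 - <<'E'
from h import *
im=cv2.imread("pics/s19f.png")
x,y=640.4,135.2; z=166.5-29.1
nx,ny=640.3,137.5
cs=[circ(x,y,z,35),circ(x,y,z+22,35),circ(nx,ny,105,20.5),circ(nx,ny,75,20.5)]
ov2(im,"side",cs,(280,70,350,140),10,"pics/o20.png",[1.2,-1.5],1.3)
# neck in earlier frame
im=cv2.imread("pics/side18.png"); 
E
```

```text
(no output)
```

View pics/o20.png

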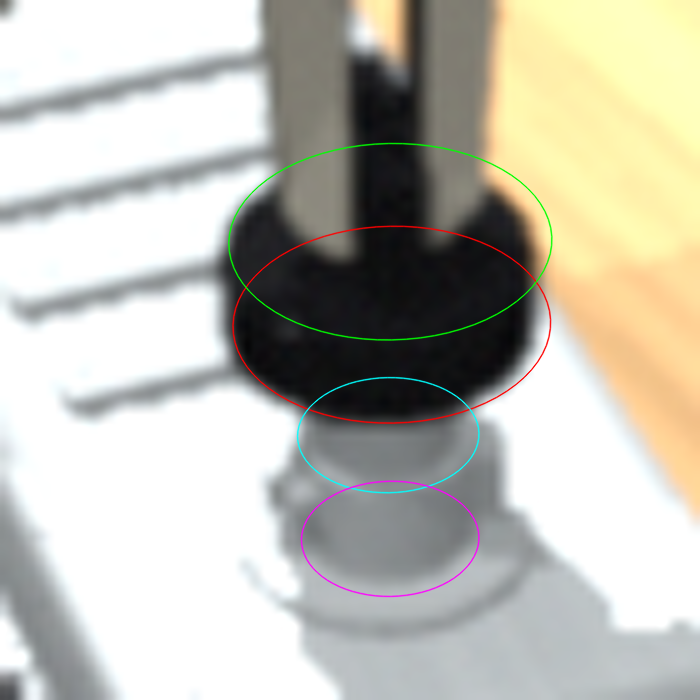

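```bash
python3 - <<'E'
from h import *
im=cv2.imread("pics/side18.png")[0:250,0:250]
k=3;im=cv2.resize(im,None,fx=k,fy=k)
nx,ny=640.3,137.5
for c,col in((circ(nx,ny,105,20.5),(0,0,255)),(circ(nx,ny,105,16.5),(0,255,0)),(circ(nx,ny,75,20.5),(255,0,255))):
    p=(proj("side",c)+[1.2,-1.5]-[300,100]+.5)*5*k
    cv2.polylines(im,[np.round(p).astype(int)],False,col,1,cv2.LINE_AA)
cv2.imwrite("pics/o21.png",im)
E
```

```text
(no output)
```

View pics/o21.png

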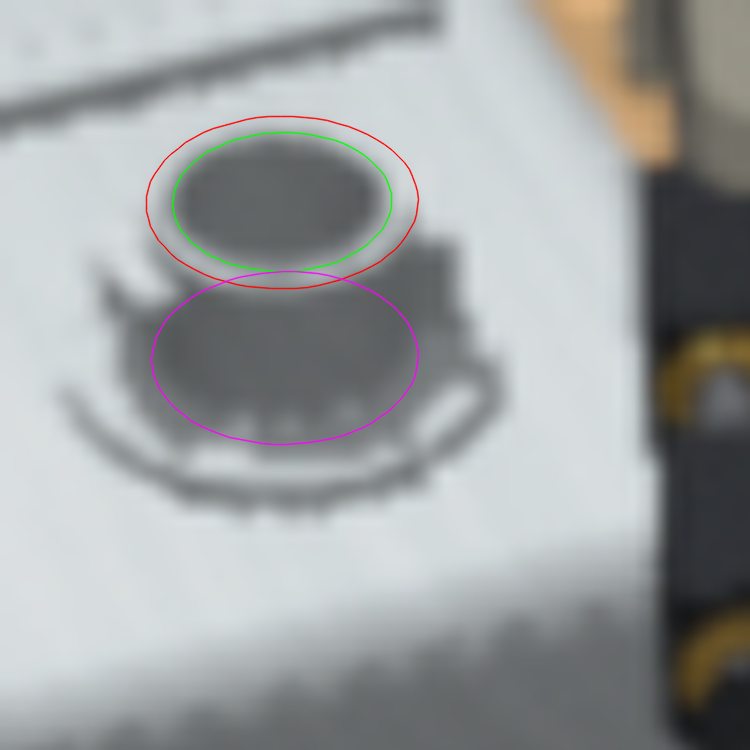

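```bash
python3 - <<'E'
from h import *
im=cv2.imread("pics/s19f.png")
z=166.5-29.1
for i,(x,y) in enumerate([(640.4,135.2),(638,136.6)]):
    cs=[circ(x,y,z,35),circ(x,y,z+22,35),bar(x,y,z+56,71.3),bar(x,y,z+22,71.3)]
    ov2(im,"side",cs,(285,55,345,115),11,f"pics/o22{i}.png",[1.2,-1.5],2.2)
a=[cv2.imread(f"pics/o22{i}.png") for i in(0,1)]
cv2.imwrite("pics/o22.png",cv2.resize(np.hstack(a),(800,400)))
# cap edges along row profile
g=cv2.cvtColor(im,cv2.COLOR_BGR2GRAY).astype(float)
for r in(95,97,99,101,103):
    print(r,g[r,296:345].astype(int))
E
```

```text
95 [205 202 195 189 182 147  73  33  27  25  25  26  25  25  23  30  52  69
  68  40  16  12  13  11  14  13  14  18  16  15  14  14  13  13  16  17
  31  87 150 183 191 193 192 189 185 184 186 190 193]
97 [129 120 116 115 114  93  49  30  27  27  26  28  24  18  14  17  16  15
  14  15  14  11  15  11  10  13  14  14  14  17  13  14  15  15  18  15
  29  82 138 165 173 182 185 183 176 172 168 167 168]
99 [164 180 199 199 197 169  95  34  25  23  22  22  19  18  17  17  18  17
  17  16  16  11  13  11  12  13  13  13  14  14  17  17  18  16  17  15
  28  83 138 157 160 163 166 169 173 174 175 173 169]
101 [210 208 207 206 201 171  97  31  15  15  14  20  21  23  16  17  18  18
  17  17  17  18  15  13  14  13  15  16  17  16  16  16  16  14  13   9
  32  95 154 169 162 158 159 163 166 169 172 174 175]
103 [210 208 206 209 205 177 109  36  12  11  12  20  29  30  18  19  17  18
  18  18  15  17  17  16  14  17  17  16  15  14  15  13  14  11   8  11
  43 128 191 189 177 166 159 158 158 157 161 166 172]
```

View pics/o22.png

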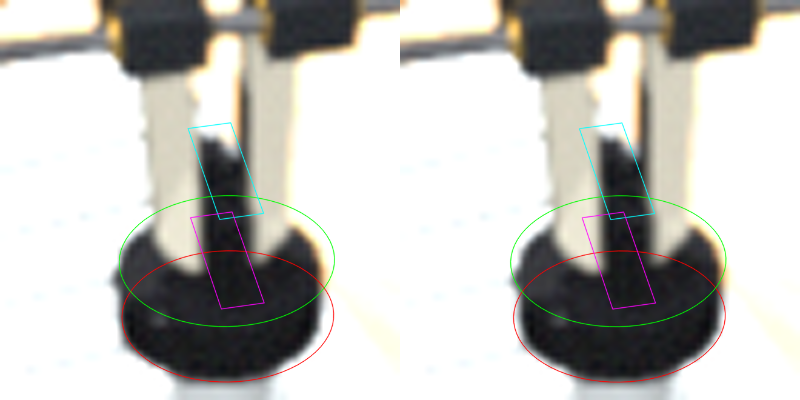

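```bash
python3 - <<'E'
from h import *
z=137.4
for x,y in[(640.4,135.2),(640.0,133.1)]:
    for dz in(0,22):
        p=proj("side",circ(x,y,z+dz,35))+[1.0,-1.5];print(x,dz,p[:,0].min(),p[:,0].max(),p[:,0].mean(),p[:,1].min(),p[:,1].max())
E
```

```text
640.4 0 302.547172535114 334.30762574202095 318.6127634286036 92.07851592404141 111.75581364668597
640.4 22 302.1335259756191 334.4298701276867 318.47014442092484 83.79934783862015 103.44219102012234
640.0 0 302.85486490837576 334.65616216373246 318.9411226274339 92.61676123827455 112.3438038088316
640.0 22 302.4459079655091 334.7844258785144 318.80386666294834 84.33617198198597 104.02940647091319
```

```bash
python3 - <<'E'
from h import *
to(641.7,135.3,142)
E
```

```text
t 12.52 tcp [639.9 133.1 166.7] yaw -18.7 tilt 0.03 F [-0.6 -1.  -0.5] M [-0.08  0.05 -0.04] w 13.9mm q [ 0.03  0.48  1.34 -0.    1.32  0.36]
shift [ 0.1  -0.27  2.47] roll None
```

Emit:
{"op": "drive_tool", "data": {
  "series": [
    [[0.1,-0.25,1.2],0],
    [[0.1,-0.25,2.4],0],
    [[0.1,-0.25,2.4],0],
    [[0.1,-0.25,2.4],0]
  ]
}}

```text
clock: 12.85
tool_pos: [640.6, 135.8, 140.9]
tcp_rot: [3.099, -0.511, -0.005]
ft_force: [-0.7, 0.0, -0.8]
width: 0.149
```

```bash
python3 - <<'E'
from h import *
state()
im=env.snapshot("side");cv2.imwrite("pics/s23f.png",im);crop(im,280,70,350,140,10,"pics/s23.png")
to(641.7,135.3,142)
E
```

```text
t 12.85 tcp [640.6 135.8 140.9] yaw -18.7 tilt 0.19 F [-0.7  0.  -0.8] M [-0.04  0.05  0.  ] w 13.9mm q [ 0.04  0.5   1.37 -0.    1.28  0.37]
t 12.90 tcp [641.2 135.9 141.8] yaw -18.7 tilt 0.1 F [ 0.7 -0.4 -0.2] M [-0.09  0.15  0.  ] w 13.4mm q [ 0.04  0.5   1.37 -0.    1.28  0.37]
shift [ 0.07  0.04 -0.02] roll None
```

View pics/s23.png

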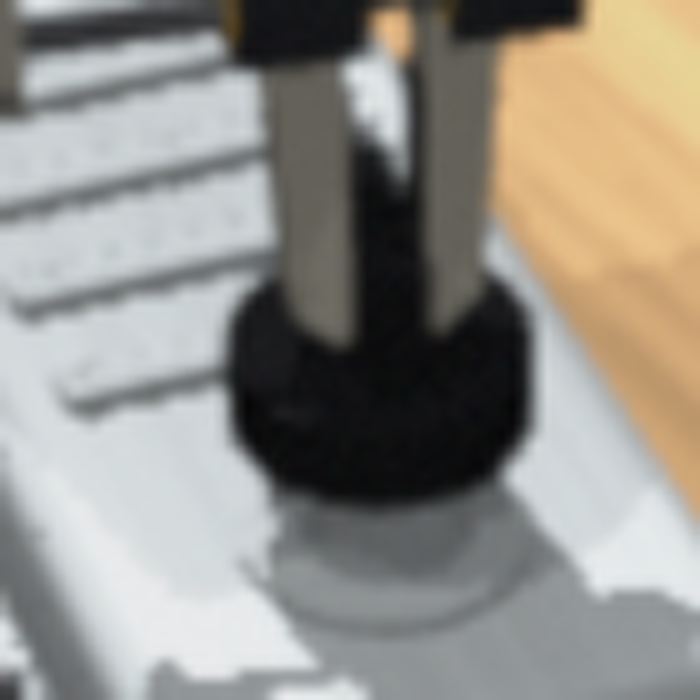

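Emit:
{"op": "drive_tool", "data": {
  "series": [
    [[0.1,0,0.5],0],
    [[0.1,0,1.0],0],
    [[0.1,0,1.0],0],
    [[0.1,0,1.0],0]
  ]
}}

```text
clock: 13.23
tool_pos: [642.3, 135.8, 132.2]
tcp_rot: [3.1, -0.51, -0.001]
ft_force: [0.3, 0.7, -1.3]
width: 0.149
```

```bash
python3 - <<'E'
from h import *
state()
E
```

```text
t 13.23 tcp [642.3 135.8 132.2] yaw -18.7 tilt 0.05 F [ 0.3  0.7 -1.3] M [-0.06  0.1   0.01] w 13.8mm q [ 0.04  0.51  1.37 -0.    1.26  0.37]
```

Cap's rim is ~2 mm below the neck rim, no contact force. Continue down slowly.

Emit:
{"op": "drive_tool", "data": {
  "series": [
    [[0,0,0.3],0],
    [[0,0,0.6],0],
    [[0,0,0.6],0]
  ]
}}

```text
clock: 13.48
tool_pos: [642.2, 135.9, 126.0]
tcp_rot: [3.1, -0.51, -0.002]
ft_force: [-0.3, 0.5, -2.0]
width: 0.149
```

Emit:
{"op": "drive_tool", "data": {
  "series": [
    [[0,0,0.3],0],
    [[0,0,0.6],0],
    [[0,0,0.6],0]
  ]
}}

```text
clock: 13.73
tool_pos: [642.2, 135.8, 119.8]
tcp_rot: [3.1, -0.51, -0.002]
ft_force: [-0.8, -0.9, -1.4]
width: 0.15
```

```bash
python3 - <<'E'
from h import *
state()
im=env.snapshot("side");crop(im,280,70,350,140,8,"pics/s24.png")
E
```

```text
t 13.73 tcp [642.2 135.8 119.8] yaw -18.7 tilt 0.07 F [-0.8 -0.9 -1.4] M [-0.09  0.07  0.02] w 13.9mm q [ 0.04  0.52  1.39 -0.    1.23  0.37]
```

View pics/s24.png

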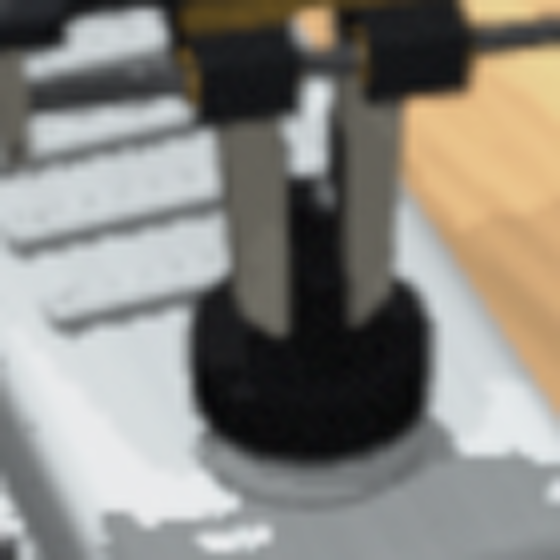

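Emit:
{"op": "drive_tool", "data": {
  "series": [
    [[0,0,0.1],0],
    [[0,0,0.15],0],
    [[0,0,0.15],0],
    [[0,0,0.15],0]
  ]
}}

```text
clock: 14.12
tool_pos: [642.7, 135.9, 119.2]
tcp_rot: [-3.1, 0.51, -0.0]
ft_force: [-0.3, -0.9, -0.2]
width: 0.149
```

```bash
python3 - <<'E'
from h import *
state()
E
```

```text
t 14.12 tcp [642.7 135.9 119.2] yaw -18.7 tilt 0.0 F [-0.3 -0.9 -0.2] M [-0.12  0.09 -0.01] w 13.8mm q [0.04 0.52 1.39 0.   1.23 0.37]
```

Emit:
{"op": "drive_tool", "data": {
  "series": [
    [[-0.02,0,0],7],
    [[-0.05,0,0],14],
    [[-0.07,0,0],21],
    [[-0.09,-0.02,0],28],
    [[-0.11,-0.04,0],35]
  ]
}}

```text
clock: 14.53
tool_pos: [641.8, 136.6, 119.3]
tcp_rot: [-2.799, 1.427, -0.0]
ft_force: [-0.2, -0.7, -1.0]
width: 0.147
```

```bash
python3 - <<'E'
from h import *
state()
E
```

```text
t 14.53 tcp [641.8 136.6 119.3] yaw -54.0 tilt 0.01 F [-0.2 -0.7 -1. ] M [-0.03  0.12 -0.01] w 13.7mm q [ 0.04  0.52  1.39 -0.    1.23  0.98]
```

Emit:
{"op": "drive_tool", "data": {
  "series": [
    [[-0.02,0,0],7],
    [[-0.05,0,0],14],
    [[-0.07,0,0],21],
    [[-0.09,-0.02,0],28],
    [[-0.1,-0.03,0],32]
  ]
}}

```text
clock: 14.95
tool_pos: [641.4, 137.6, 119.3]
tcp_rot: [-2.296, 2.144, -0.0]
ft_force: [0.3, 0.5, -0.5]
width: 0.15
```

```bash
python3 - <<'E'
from h import *
state()
E
```

```text
t 14.95 tcp [641.4 137.6 119.3] yaw -86.1 tilt 0.01 F [ 0.3  0.5 -0.5] M [-0.01  0.22  0.03] w 14.0mm q [0.04 0.52 1.39 0.   1.23 1.54]
```

Emit:
{"op": "drive_tool", "data": {
  "series": [
    [[0,0,0],3],
    [[0,0,0],6],
    [[0,0,0],9],
    [[0,0,0],9]
  ]
}}

```text
clock: 15.28
tool_pos: [641.4, 137.6, 119.3]
tcp_rot: [-2.126, 2.312, -0.0]
ft_force: [-0.1, 0.2, -0.5]
width: 0.153
```

```bash
python3 - <<'E'
from h import *
state()
E
```

```text
t 15.28 tcp [641.4 137.6 119.3] yaw -94.8 tilt 0.01 F [-0.1  0.2 -0.5] M [0.06 0.16 0.03] w 14.2mm q [ 0.04  0.52  1.39 -0.    1.23  1.7 ]
```

Emit:
{"op": "drive_tool", "data": {
  "series": [
    [[0,0,0],2],
    [[0,0,0],3],
    [[0,0,0],3]
  ]
}}

```text
clock: 15.53
tool_pos: [641.4, 137.6, 119.2]
tcp_rot: [-2.068, 2.365, -0.0]
ft_force: [0.4, 1.3, -0.4]
width: 0.148
```

Emit:
{"op": "drive_tool", "data": {
  "series": [
    [[0,0,0],2],
    [[0,0,0],3],
    [[0,0,0],3]
  ]
}}

```text
clock: 15.78
tool_pos: [641.6, 137.9, 119.2]
tcp_rot: [-2.006, 2.417, -0.0]
ft_force: [0.6, 2.2, -0.7]
width: 0.149
```

```bash
python3 - <<'E'
from h import *
state()
E
```

```text
t 15.78 tcp [641.6 137.9 119.2] yaw -100.6 tilt 0.04 F [ 0.6  2.2 -0.7] M [ 0.38 -0.    0.3 ] w 13.9mm q [0.04 0.52 1.39 0.   1.23 1.8 ]
```

Emit:
{"op": "drive_tool", "data": {
  "series": [
    [[0,0,0],2],
    [[0,0,0],2],
    [[0,0,0],2]
  ]
}}

```text
clock: 16.03
tool_pos: [641.4, 137.9, 119.2]
tcp_rot: [-1.965, 2.451, 0.0]
ft_force: [-0.9, 1.9, -0.1]
width: 0.151
```

```bash
python3 - <<'E'
from h import *
state()
E
```

```text
t 16.03 tcp [641.4 137.9 119.2] yaw -102.6 tilt 0.02 F [-0.9  1.9 -0.1] M [0.41 0.02 0.54] w 14.1mm q [0.04 0.52 1.39 0.   1.23 1.83]
```

Emit:
{"op": "drive_tool", "data": {
  "series": [
    [[0,0,0],-0.5],
    [[0,0,0],-1],
    [[0,0,0],-1]
  ]
}}

```text
clock: 16.28
tool_pos: [641.4, 137.9, 119.2]
tcp_rot: [-1.985, 2.435, 0.0]
ft_force: [0.4, 3.1, 0.3]
width: 0.149
```

Emit:
{"op": "drive_tool", "data": {
  "series": [
    [[0,0,0],0],
    [[0,0,0],0],
    [[0,0,0],0],
    [[0,0,0],0],
    [[0,0,0],0]
  ],
  "gripper": 4
}}

```text
clock: 16.7
tool_pos: [641.4, 137.3, 119.1]
tcp_rot: [1.983, -2.436, 0.0]
ft_force: [0.1, -0.2, 0.7]
width: 0.422
```

Emit:
{"op": "drive_tool", "data": {
  "series": [
    [[0,0,-2],0],
    [[0,0,-5],0],
    [[0,0,-8],0],
    [[0,0,-11],0],
    [[0,0,-12],0]
  ]
}}

```text
clock: 17.12
tool_pos: [643.3, 137.6, 244.6]
tcp_rot: [-1.98, 2.432, -0.007]
ft_force: [0.6, 0.1, 1.0]
width: 0.432
```

Emit:
{"op": "drive_tool", "data": {
  "series": [
    [[0,4,0],0],
    [[0,8,0],0],
    [[0,12,0],0],
    [[0,16,0],0],
    [[0,18,0],0]
  ]
}}

```text
clock: 17.53
tool_pos: [460.4, 174.7, 238.3]
tcp_rot: [1.983, -2.433, -0.003]
ft_force: [0.5, -0.3, -0.1]
width: 0.429
```

```bash
python3 - <<'E'
from h import *
state()
im=env.snapshot("side");cv2.imwrite("pics/s25f.png",im);crop(im,270,60,370,160,6,"pics/s25.png")
im=env.snapshot("top");cv2.imwrite("pics/t25f.png",im)
E
```

```text
t 17.53 tcp [460.4 174.7 238.3] yaw -101.6 tilt 0.18 F [ 0.5 -0.3 -0.1] M [ 0.04  0.13 -0.03] w 39.9mm q [0.14 0.14 1.63 0.   1.37 1.91]
```

View pics/s25.png

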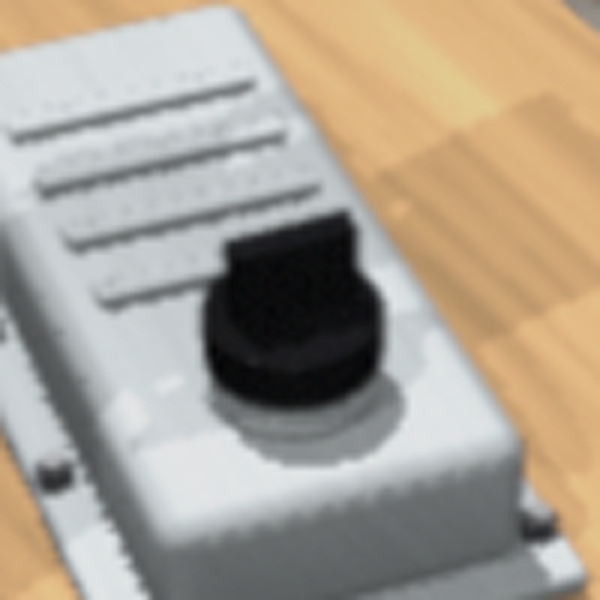

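View pics/t25f.png

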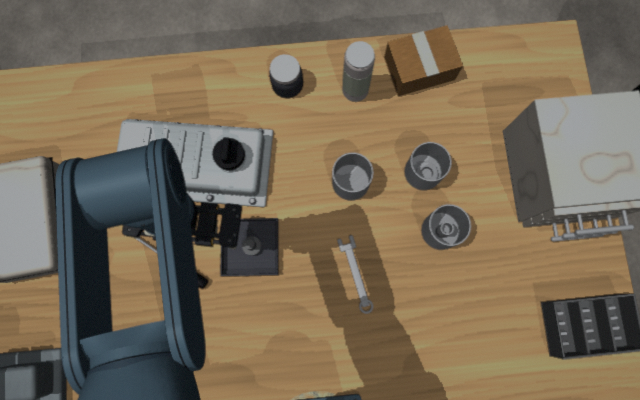

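```bash
python3 - <<'E'
from h import *
x,y=640.2,137.5
cs=[circ(x,y,89,35),circ(x,y,111,35),bar(x,y,145,-9.5)]
ov2(cv2.imread("pics/s25f.png"),"side",cs,(290,80,350,140),7,"pics/a.png",[1.0,-1.5],1.3)
ov2(cv2.imread("pics/t25f.png"),"top",cs,(200,120,260,180),7,"pics/b.png",[0,0],3)
cv2.imwrite("pics/o26.png",cv2.resize(np.hstack([cv2.imread("pics/a.png"),cv2.imread("pics/b.png")]),(800,400)))
E
```

```text
(no output)
```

View pics/o26.png

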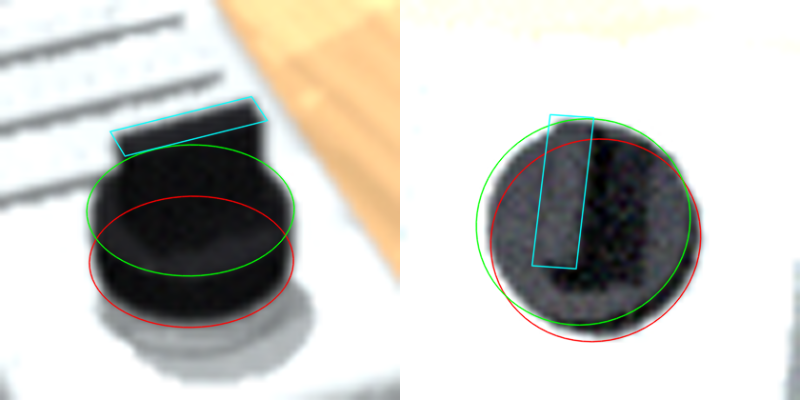

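The cap sits at the expected place, height and angle. I'm handing the job in.

```bash
python3 - <<'E'
from h import *
state();env.job_done()
E
```

```text
t 17.63 tcp [461.5 174.8 239. ] yaw -101.6 tilt 0.08 F [ 0.9 -1.2 -0.3] M [ 0.05  0.13 -0.01] w 40.2mm q [0.14 0.14 1.63 0.   1.37 1.91]
the job is handed in; nothing more can be done
```

The job is done and handed in at about 17.6 s of the 61 s allowed; no verdict is reported back.

- **Plug:** I pulled it out of the neck and set it down in the tray. The last pictures show it still in the tray, where it stood upright after release.
- **Cap:** I lifted it out of the tin by its bar and lowered it over the lugs about 80° anticlockwise of home, with no contact force. I then turned it clockwise until the wrist moment rose to about 0.5 N·m, backed off 1°, let go and moved clear.

**Last checks**
- **Seating:** a model of the seated cap (16 mm below the rim) overlaid on both cameras fits in position and height to 1–2 px, about 2–4 mm. When I let go, the gripper height put the cap's origin about 15 mm below the rim.
- **Angle:** the bar lies parallel to the cover's ribs in the side view, within about 2°.
- **Tins:** all three are upright and look unmoved.
- **Robot:** it stands clear of everything.

**Disagreement between cameras:** the side camera read about 1–1.5 px off from the top camera and the robot's own position. I corrected for that in the side-view checks.

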